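# Load the filter cubes into the microscope's filter turret

### The arm

A 6-joint arm with a two-finger parallel gripper is mounted at the origin on a cart in front of the work surface, level with it; the furniture and walls round the work are solid. World frame = base frame: x ahead of the robot, y to its left, z up, the work surface at z = 0. Lengths are in m, angles in rad, forces in N, time in s.
With the tool pointing down it reaches from about 0.375 to 0.975 m from the base axis. Payload 3.8 kg.
Tool frame: the origin (TCP) lies at the very end of the fingers, on their centre line; the grasp point (between the pads) lies 19 mm behind it; z points along the fingers, y is the line along which they close (so a half turn about z gives the same grasp; the last joint's range is limited). The gripper opens to 85 mm and grips with 20 to 120 N. Pads are 22 mm wide; open, the fingers measure 114 mm over their backs; the gripper's body (76 mm by 85 mm) begins 54 mm behind the grasp point. The pads swing forward as they close: fully open they stand 13 mm farther back than shut.
Start: joints at [1.095, 0.264, 1.604, -0, 1.274, -0.037], TCP at [0.287, 0.611, 0.199] pointing down, gripper open.
Joint ranges: [-2.63, 2.63], [-0.94, 2.18], [0.31, 2.57], [-1.31, 4.45], [0, 2.66], [-2.55, 2.55]. Speed limits (rad/s): [2.57, 2.57, 3.14, 3.14, 3.14, 3.14].

### API

Orientations are given as a unit quaternion [x, y, z, w].
In Python, from station import read_state, snapshot, get_calibration, hand_in gives the robot as it stands.
- The arm moves only by the shell command python3 -m handwheel 'ROWS' [FORCE]. ROWS is JSON, one flat list of numbers, 7 for each row, row after row: the closure, from 0 (fully open) to 1 (shut), then the shift along the tool's x, y, z in units of 0.075 m (1.0 is 0.075 m), then the turn, a rotation vector about the tool's x, y, z in units of 90 degrees (1.0 is 90 degrees). In form: [gripper, x, y, z, wx, wy, wz, gripper, x, y, z, wx, wy, wz, ...]. A call has 1 to 20 rows; each row shifts and turns the commanded pose from where the row before left it, along the tool's axes as they then stand; what a row does not reach is not made up. A row lasts 1/8 s, in which the tool goes at most 62.5 mm and 10.7 degrees, less where a joint would pass 70% of its speed; a pose out of reach is approached as far as the arm can. A call with a number of a shift or a turn outside -1 to 1 is refused whole. A call with a gripper value outside its range is refused whole. The fingers move at their own pace and stop on an object; FORCE is the grip in N (left out, the last holds). Time passes only in rows, so rows that do not move let the fingers close. It gives the time, the measured TCP pose, the force, the opening and the grip force at its end, in the units of the state.
- read_state(): the state, without advancing time (a new reading comes with each control period).
- snapshot(name): name is "scene" or "top"; returns the picture (480x640x3 uint8, red, green, blue); there is no depth.
- get_calibration(name): a dict with "vertical_fov" (degrees; the focal length in pixels is half the picture's height over the tangent of half this angle, whatever the lens; pixels are square), "cx", "cy" (the principal point, pixels), "xyz" and "rotation" of the camera in the world. Camera axes: x right, y down, z forward; pixel columns grow to the right and rows downward; lengths in m; the calibration is good to about 2 mm. A picture is of the moment at which its call begins. get_calibration takes no time and is no camera call.
- hand_in(): hands the job in; it is judged then, once.
The state is a dict: "time": time; "qpos": joint angles; "joint_vel": joint speeds; "joint_efforts": joint torques, N m; "tcp_pos": TCP position; "orientation": TCP orientation; "force": force on the tool from outside, world axes, zero at the start; "ft_torque": the same for the moment, N m; "opening": opening from 0.0 (shut) to 1.0 (fully open); "grip_force": force on a finger pad.
Only numpy, scipy, OpenCV 4.12 (cv2) and the standard library are available. Lean on these libraries where they do the work, as an engineer would, in place of code of your own. Each camera call takes 0.05 s, during which the arm holds its last target. There are 200 camera calls.

### The job

Get the filter turret module ready to go back into the microscope: lift the cap off its loading port and set it aside on the bench, then load every filter cube that stands on the bench into a socket of its own, key towards the hub and fully home, turning the turret by its knob to bring one empty socket after another under the port. Then turn the knob until its white line points at the light-path flange at the rear left of the cover, so that the open bright-field station is in the light path, put the cap squarely back on the port, and leave the other things on the bench where they are.

Things in the scene. Friction and masses are not known exactly. Their poses are not given: they have to be found in the camera images.
- housing: filter turret module: white flat box 172 x 172 mm, 66 mm high, fixed on the bench, the turret disc turning inside it about the vertical axis through its centre. Its cover is 6 mm thick (60 to 66 mm above the bench). Origin: centre of its underside, on the turret's axis; -x is the front (loading port), +x the rear, +y the left side
- port (a point): centre of the loading port, a rectangular opening in the cover, 48 mm along the housing's x by 100 mm along its y, 56 mm in front of the turret's axis; the point lies 63 mm above the bench, where the port cap's origin comes when the cap is on. Axes as the housing
- light_path (a point): centre of the round flange with a dark glass (38 mm wide, 3 mm high) on the cover's top face, 56 mm from the turret's axis, at the rear left (36 degrees to the left of straight back, two stations on from the port)
- turret (a joint): angle of the turret, rad, growing counter-clockwise seen from above; 0 when the open station is under the light-path flange; turns freely round (limits two turns either way of 0) against a friction of about 0.15 N m and stays where it is left
- knob (a point): centre of the top of the black bar knob on the turret's axis that turns the turret, 92 mm above the bench. The bar is 44 mm long, 14 mm thick and 22 mm high on a 44 mm wide, 3 mm thick round foot just over the cover; x points along the bar, towards the end with the white line, which points to the turret's open station
- open_station (a point): centre of the turret's open (bright-field) station: a flat round ring with no socket, 56 mm from the axis, 16 mm above the bench, under the white-line end of the knob
- socket_1 (a point): socket 72 degrees counter-clockwise from the open station, 56 mm from the axis: square pocket 30 mm wide, 14 mm deep, walls 3 to 4 mm, a 10 mm wide keyway in its hub-side wall only. Point: centre of the pocket floor, 16 mm above the bench; z up, x to the hub. A seated cube has its origin and axes; its top is 22 mm above the walls, 8 mm below the cover. Load it under the port
- socket_2 (a point): socket 144 degrees counter-clockwise from the open station, 56 mm from the axis: square pocket 30 mm wide, 14 mm deep, walls 3 to 4 mm, a 10 mm wide keyway in its hub-side wall only. Point: centre of the pocket floor, 16 mm above the bench; z up, x to the hub. A seated cube has its origin and axes; its top is 22 mm above the walls, 8 mm below the cover. Load it under the port
- socket_3 (a point): socket 144 degrees clockwise from the open station, 56 mm from the axis: square pocket 30 mm wide, 14 mm deep, walls 3 to 4 mm, a 10 mm wide keyway in its hub-side wall only. Point: centre of the pocket floor, 16 mm above the bench; z up, x to the hub. A seated cube has its origin and axes; its top is 22 mm above the walls, 8 mm below the cover. Load it under the port
- socket_4 (a point): socket 72 degrees clockwise from the open station, 56 mm from the axis: square pocket 30 mm wide, 14 mm deep, walls 3 to 4 mm, a 10 mm wide keyway in its hub-side wall only. Point: centre of the pocket floor, 16 mm above the bench; z up, x to the hub. A seated cube has its origin and axes; its top is 22 mm above the walls, 8 mm below the cover. Load it under the port
- cube_a: a filter cube: black block 28 x 28 mm, 36 mm high, lens window in its top and in its -x side, and one key rib 8 mm wide, 4 mm proud, down the middle of its +x side (from 5 mm above the underside to the top). Its lowest 6 mm, a heavy base, taper to a foot 24 mm square. 80 g. Origin: centre of its underside; z up, x towards the key. Stands upright on the bench; None if not there today
- cube_b: a filter cube: black block 28 x 28 mm, 36 mm high, lens window in its top and in its -x side, and one key rib 8 mm wide, 4 mm proud, down the middle of its +x side (from 5 mm above the underside to the top). Its lowest 6 mm, a heavy base, taper to a foot 24 mm square. 80 g. Origin: centre of its underside; z up, x towards the key. Stands upright on the bench; None if not there today
- cube_c: a filter cube: black block 28 x 28 mm, 36 mm high, lens window in its top and in its -x side, and one key rib 8 mm wide, 4 mm proud, down the middle of its +x side (from 5 mm above the underside to the top). Its lowest 6 mm, a heavy base, taper to a foot 24 mm square. 80 g. Origin: centre of its underside; z up, x towards the key. Stands upright on the bench; None if not there today
- cube_d: a filter cube: black block 28 x 28 mm, 36 mm high, lens window in its top and in its -x side, and one key rib 8 mm wide, 4 mm proud, down the middle of its +x side (from 5 mm above the underside to the top). Its lowest 6 mm, a heavy base, taper to a foot 24 mm square. 80 g. Origin: centre of its underside; z up, x towards the key. Stands upright on the bench; None if not there today
- port_cap: black cap of the loading port: plate 58 (x) x 112 (y) x 4 mm with a locating tongue 44 x 96 x 3 mm (lower edge 40 x 92) under it and on top a bar handle 36 mm long (along x), 12 mm thick and 18 mm high, 60 g. Origin: centre of the tongue's underside; plate 3 to 7, handle 7 to 25 mm above it. Starts on the port; fits either way round. Free bench: x 0.35 to 0.41, y 0.09 to 0.24
- timer: white bench timer, 62 x 66 x 18 mm, lying on its back; a bystander to be left where it is. Origin: centre of its underside. Behind it stands a joystick control, 213 mm high (x 0.42 to 0.55, y -0.15 to 0.03): carry things over it, not through it
- tweezers: steel tweezers, 115 mm long, lying flat; a bystander to be left where it is. Origin: centre of its underside
- objective_can_loose: white can with a black screw lid, 40 mm wide, 56 mm high; a bystander to be left where it is. Origin: centre of its underside
- small_dish: small round culture dish, 38 mm wide, 10 mm high; a bystander to be left where it is. Origin: centre of its underside. To the right of it, from y = -0.33 on, the microscope rises high over the bench
- marker: marker pen, 131 mm long, lying; a bystander to be left where it is. Origin: centre of its underside

How it is judged:
On the way, in this order (a step that is already met when the one before it is completed fails the run):
1. the port cap is off and lies on the bench (horizontal distance between port_cap and port above 0.06 m and height (world z) of port_cap below 0.01 m), for 0.2 s.
2. every filter cube is seated in a socket, key in the keyway (((distance between cube_a and socket_1 below 0.004 m and angle between the x axis of cube_a and the x axis of socket_1, either way round below 0.12 rad) or (distance between cube_a and socket_2 below 0.004 m and angle between the x axis of cube_a and the x axis of socket_2, either way round below 0.12 rad) or (distance between cube_a and socket_3 below 0.004 m and angle between the x axis of cube_a and the x axis of socket_3, either way round below 0.12 rad) or (distance between cube_a and socket_4 below 0.004 m and angle between the x axis of cube_a and the x axis of socket_4, either way round below 0.12 rad)) and linear speed of each of cube_a, cube_b, cube_c, cube_d below 0.02 m/s and ((distance between cube_b and socket_1 below 0.004 m and angle between the x axis of cube_b and the x axis of socket_1, either way round below 0.12 rad) or (distance between cube_b and socket_2 below 0.004 m and angle between the x axis of cube_b and the x axis of socket_2, either way round below 0.12 rad) or (distance between cube_b and socket_3 below 0.004 m and angle between the x axis of cube_b and the x axis of socket_3, either way round below 0.12 rad) or (distance between cube_b and socket_4 below 0.004 m and angle between the x axis of cube_b and the x axis of socket_4, either way round below 0.12 rad)) and ((distance between cube_c and socket_1 below 0.004 m and angle between the x axis of cube_c and the x axis of socket_1, either way round below 0.12 rad) or (distance between cube_c and socket_2 below 0.004 m and angle between the x axis of cube_c and the x axis of socket_2, either way round below 0.12 rad) or (distance between cube_c and socket_3 below 0.004 m and angle between the x axis of cube_c and the x axis of socket_3, either way round below 0.12 rad) or (distance between cube_c and socket_4 below 0.004 m and angle between the x axis of cube_c and the x axis of socket_4, either way round below 0.12 rad)) and ((distance between cube_d and socket_1 below 0.004 m and angle between the x axis of cube_d and the x axis of socket_1, either way round below 0.12 rad) or (distance between cube_d and socket_2 below 0.004 m and angle between the x axis of cube_d and the x axis of socket_2, either way round below 0.12 rad) or (distance between cube_d and socket_3 below 0.004 m and angle between the x axis of cube_d and the x axis of socket_3, either way round below 0.12 rad) or (distance between cube_d and socket_4 below 0.004 m and angle between the x axis of cube_d and the x axis of socket_4, either way round below 0.12 rad))), for 0.3 s.
At the end, for the whole second after the job is handed in: every cube present fully home in its own socket (underside centre within 4 mm of the pocket floor's centre, turned less than 0.12 rad from it); open station within 6 mm of the light path; cap level on the port, within 5 mm of its middle and 1.5 mm of fully down; all at rest (all of step 2 and horizontal distance between open_station and light_path below 0.006 m and velocity of joint turret between -0.05 and 0.05 rad/s and horizontal distance between port_cap and port below 0.005 m and z of port_cap in the frame of port between -0.003 and 0.0015 m and angle between port_cap's own z axis and vertical below 0.03 rad); the robot touches nothing.
It fails at once if the white bench timer is displaced by more than 3 cm (distance of timer from where it was at the start of the episode above 0.03 m).
It fails at once if the steel tweezers is displaced by more than 3 cm (distance of tweezers from where it was at the start of the episode above 0.03 m).
It fails at once if the white can with a black screw lid is displaced by more than 3 cm (distance of objective_can_loose from where it was at the start of the episode above 0.03 m).
It fails at once if the small round culture dish is displaced by more than 3 cm (distance of small_dish from where it was at the start of the episode above 0.03 m).
It fails at once if the marker pen is displaced by more than 3 cm (distance of marker from where it was at the start of the episode above 0.03 m).
Of cube_a, cube_b, cube_c, cube_d only 3 to 4 are there at a start; the rules pass over those that are not, and their reading is None.
At some moment in a run one of cube_a, cube_b, cube_c, cube_d may be knocked a few centimetres aside while the robot is not near it.
It also fails if it takes over 210 s, if anything falls off the work surface, if the arm or the gripper's body presses on something with over 40 N, if the wrist force passes 120 N, or if a joint passes its speed limit or range.

## Working session

There is one attempt and no reset: what is moved stays moved. The work goes in short steps, Python scripts to look and compute and a shell command to move; the robot and the scene stay as the last step left them, time stands still between calls to the robot, and variables do not carry over. Pictures are saved under pics/ and viewed, at most 14 in all, crops included, and the job is handed in when it is done.

```bash
ls; mkdir -p pics; python3 - <<'E'
from station import *
import cv2
for n in("scene","top"):
    c=get_calibration(n);print(n,c)
    cv2.imwrite(f"pics/{n}0.png",cv2.cvtColor(snapshot(n),cv2.COLOR_RGB2BGR))
print(read_state())
E
```

```text
pics
scene {'vertical_fov': 44.05259788043271, 'cx': 324.41637032834717, 'cy': 247.78805739982073, 'xyz': array([-0.31054235,  1.14815114,  0.82254214]), 'rotation': array([-0.28241123,  0.8152517 , -0.48145556,  0.154302  ])}
top {'vertical_fov': 49.785439852111274, 'cx': 324.6209077319687, 'cy': 240.8967782775032, 'xyz': array([0.17620153, 0.08696055, 1.63950193]), 'rotation': array([-0.69405859,  0.71433658, -0.05928069,  0.06702031])}
{'time': 0.1, 'qpos': array([ 1.09509950e+00,  2.64702932e-01,  1.60527641e+00, -1.88885660e-05,
        1.27369375e+00, -3.68588147e-02]), 'joint_vel': array([-0.00211857, -0.00161853, -0.00312158, -0.00038114, -0.00149855,
       -0.00072093]), 'joint_efforts': array([ 4.36304199e-04, -5.16707897e+01, -3.68592668e+01, -7.30875081e-05,
        6.29847680e-03, -2.73055988e-06]), 'tcp_pos': array([0.28644037, 0.61038591, 0.19734862]), 'orientation': array([ 2.17659769e-01,  9.76024151e-01, -1.00853695e-03, -2.54944466e-04]), 'force': array([ 0.49694072, -0.82497746,  0.9133974 ]), 'ft_torque': array([-0.03987689, -0.02960028,  0.00767657]), 'grip_force': 0.0, 'opening': 0.9985660407192439}
```

View pics/top0.png

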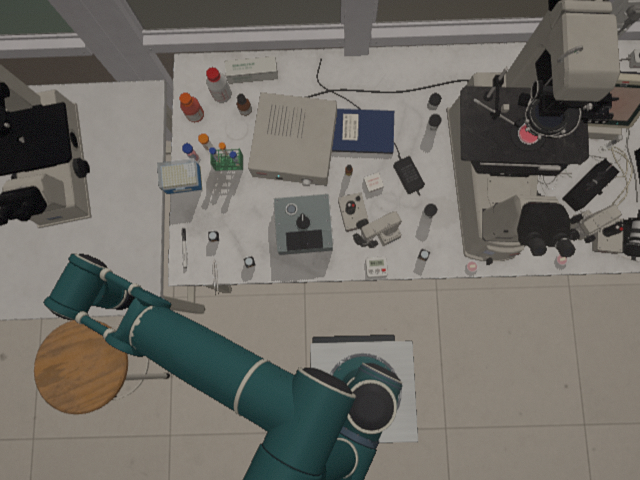

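View pics/scene0.png

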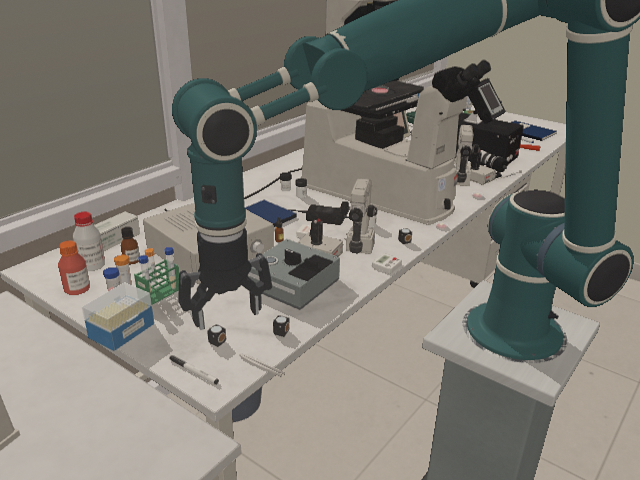

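```bash
cat > h.py <<'E'
import numpy as np, cv2
from scipy.spatial.transform import Rotation as R
from station import *
def cam(n):
    c=get_calibration(n); f=240/np.tan(np.radians(c["vertical_fov"])/2)
    return f,c["cx"],c["cy"],np.array(c["xyz"]),R.from_quat(c["rotation"]).as_matrix()
def ray(n,u,v,z):
    f,cx,cy,o,M=cam(n); d=M@np.array([(u-cx)/f,(v-cy)/f,1]); return o+d*(z-o[2])/d[2]
def proj(n,p):
    f,cx,cy,o,M=cam(n); q=M.T@(np.array(p)-o); return np.array([cx+f*q[0]/q[2],cy+f*q[1]/q[2]])
def shot(n): return cv2.cvtColor(snapshot(n),cv2.COLOR_RGB2BGR)
def tile(im,u,v,hw,hh,s):
    u,v=int(u),int(v); return cv2.resize(im[v-hh:v+hh,u-hw:u+hw],None,fx=s,fy=s,interpolation=cv2.INTER_NEAREST)
E
python3 - <<'E'
from h import *
t=cv2.imread("pics/top0.png");s=cv2.imread("pics/scene0.png")
a=[tile(t,u,v,16,16,8) for u,v in((213,236),(249,262),(423,254))]
b=[tile(s,u,v,16,16,8) for u,v in((217,335),(281,325),(405,236))]
l=np.vstack([np.hstack(a[:2]),np.hstack([a[2],b[0]]),np.hstack(b[1:])])  # 512x768 -> split
cv2.imwrite("pics/c1.png",np.vstack([np.hstack(a),np.hstack(b)]))
cv2.imwrite("pics/c2.png",np.hstack([tile(t,302,225,33,35,8),tile(s,300,265,44,47,6)[:560,:272]]) if 0 else tile(t,302,225,38,36,8))
for u,v in((213,236),(249,262),(423,254)): print(ray("top",u,v,.036))
for c in((275,198),(328,198),(331,252),(276,254)):print(ray("top",*c,.066))
print(ray("top",302,218,.092))
for q in ((217,328),(282,318),(405,231)):print(ray("scene",*q,.036))
E
```

```text
[0.49268437 0.4533271  0.036     ]
[0.40626579 0.3393099  0.036     ]
[ 0.41545602 -0.20595011  0.036     ]
[0.60254044 0.25242032 0.066     ]
[0.59734567 0.08592049 0.066     ]
[0.42558401 0.08161796 0.066     ]
[0.42438443 0.25120791 0.066     ]
[0.52961795 0.16746247 0.092     ]
[0.49471719 0.45666921 0.036     ]
[0.40952163 0.34007748 0.036     ]
[ 0.41345408 -0.20088027  0.036     ]
```

View pics/c1.png

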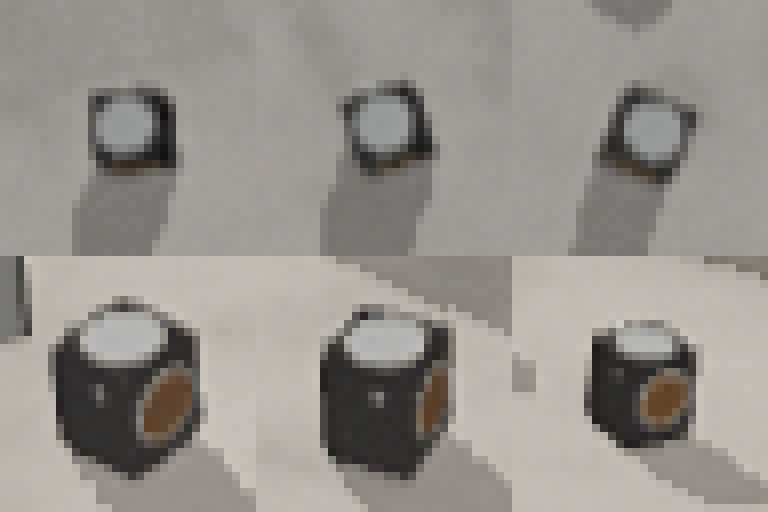

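View pics/c2.png

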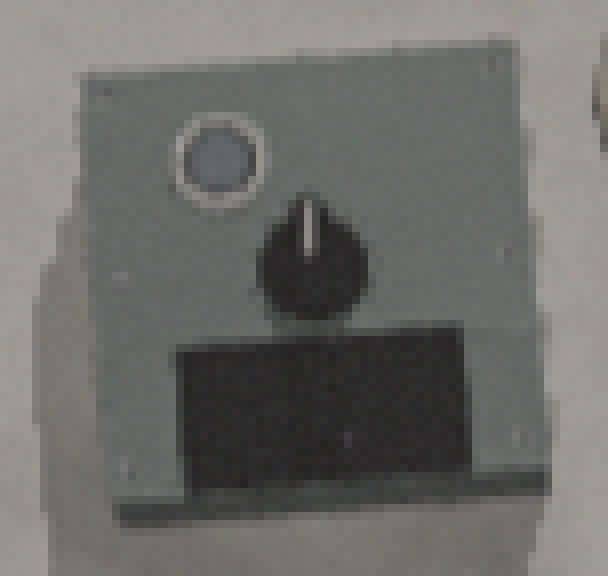

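```bash
cat >> h.py <<'E'
def blobs(im,c,hw,hh,test,amin):
    "upsampled mask blobs round pixel c: list of (area,centroid,contour) in image pixels"
    u,v=map(int,c); S=8; b=cv2.resize(im[v-hh:v+hh,u-hw:u+hw],None,fx=S,fy=S,interpolation=cv2.INTER_CUBIC)
    m=test(b.astype(int)).astype(np.uint8)
    out=[]
    for k in cv2.findContours(m,cv2.RETR_EXTERNAL,cv2.CHAIN_APPROX_NONE)[0]:
        a=cv2.contourArea(k)/S/S
        if a<amin: continue
        M=cv2.moments(k); q=(k[:,0,:]+.5)/S-.5+[u-hw,v-hh]
        out.append((a,np.array([M["m10"],M["m01"]])/M["m00"]/S-.5/S*0+np.array([u-hw,v-hh])-.5+.5/S,q))
    return sorted(out,key=lambda o:-o[0])
def rect(n,q,z):
    "min-area rectangle of contour q cast onto plane z: centre(mm), sides, yaw of first side (deg)"
    P=np.array([ray(n,*p,z)[:2] for p in q])*1000
    (c,s,a)=cv2.minAreaRect(P.astype(np.float32)); return np.round(c,1),np.round(s,1),round(a,1)
E
python3 - <<'E'
from h import *
t=cv2.imread("pics/top0.png");s=cv2.imread("pics/scene0.png")
dark=lambda b:b.max(2)<70
white=lambda b:b.min(2)>150
for n,im,c in(("top",t,(305,240)),("scene",s,(320,272))):
    for a,c0,q in blobs(im,c,30,14 if n=="top" else 24,dark,30): print(n,"cap",round(a),c0.round(1),rect(n,q,.070))
for n,im,c in(("top",t,(301,218)),("scene",s,(292,256))):
    for a,c0,q in blobs(im,c,11,11,dark,10): print(n,"knob",round(a),c0.round(1),rect(n,q,.070),rect(n,q,.092))
    for a,c0,q in blobs(im,c,11,11,lambda b:b.min(2)>120,2): print(n,"line",round(a,1),c0.round(1),rect(n,q,.092))
for n,im,c in(("top",t,(291,209)),):
    for a,c0,q in blobs(im,c,8,8,lambda b:b.min(2)>120,10): print(n,"flange",round(a),c0.round(1),rect(n,q,.069),ray(n,*c0,.069))
for n,im,cs in(("top",t,((213,236),(249,262),(423,254))),("scene",s,((217,330),(282,320),(405,231)))):
    for c in cs:
        for a,c0,q in blobs(im,c,9,8,lambda b:(b.min(2)>125)&(abs(b[...,0]-b[...,2])<16+0*b[...,0])&(b[...,0]>b[...,2]-2),8)[:2]: print(n,"lens",round(a),c0.round(2),ray(n,*c0,.036).round(4))
        for a,c0,q in blobs(im,c,16,20,lambda b:b[...,2]-b[...,0]>35,3)[:1]: print(n,"brown",round(a),c0.round(2))
        for a,c0,q in blobs(im,c,14,14,lambda b:b.max(2)<90,3)[:1]: print(n,"dark",round(a),rect(n,q,.036))
E
```

```text
top cap 789 [304.1 241.5] (array([462. , 162.8]), array([ 70.6, 163.3]), 3.2)
scene cap 697 [307.4 265.7] (array([491.5, 173.4]), array([117.5, 114.9]), 3.2)Traceback (most recent call last):
  File "<stdin>", line 8, in <module>
  File "h.py", line 27, in rect
    P=np.array([ray(n,*p,z)[:2] for p in q])*1000
                ~~~^^^^^^^^
  File "h.py", line 8, in ray
    f,cx,cy,o,M=cam(n); d=M@np.array([(u-cx)/f,(v-cy)/f,1]); return o+d*(z-o[2])/d[2]
                ~~~^^^
  File "h.py", line 5, in cam
    c=get_calibration(n); f=240/np.tan(np.radians(c["vertical_fov"])/2)
ValueError: time passes only in moves, steps and waits
```

```bash
sed -i 's/^def cam/from functools import cache\n@cache\ndef cam/' h.py
cat > m.py <<'E'
from h import *
t=cv2.imread("pics/top0.png");s=cv2.imread("pics/scene0.png")
for n,im,c in(("top",t,(304,239)),("scene",s,(320,266))):
    for a,c0,q in blobs(im,c,25,12 if n=="top" else 22,lambda b:b.max(2)<55,30): print(n,"cap",round(a),c0.round(1),rect(n,q,.070))
for n,im,c in(("top",t,(303,218)),("scene",s,(292,256))):
    for a,c0,q in blobs(im,c,9,9,lambda b:b.max(2)<70,10): print(n,"knob",round(a),c0.round(1),rect(n,q,.070),rect(n,q,.092))
    for a,c0,q in blobs(im,c,9,9,lambda b:b.min(2)>120,1): print(n,"line",round(a,1),c0.round(1),rect(n,q,.092))
for a,c0,q in blobs(t,(291,209),8,8,lambda b:b.min(2)>120,10): print("flange",round(a),c0.round(1),rect("top",q,.069),ray("top",*c0,.069))
for n,im,cs in(("top",t,((213,236),(249,262),(423,254))),("scene",s,((217,329),(281,319),(405,231)))):
    for c in cs:
        for a,c0,q in blobs(im,c,7,7,lambda b:(b.min(2)>125)&(b[...,0]>b[...,2]-2),8)[:2]: print(n,"lens",round(a),c0.round(2),ray(n,*c0,.036).round(4))
        for a,c0,q in blobs(im,c,16,20,lambda b:b[...,2]-b[...,0]>35,1)[:1]: print(n,"brown",round(a),c0.round(2))
        for a,c0,q in blobs(im,c,9,9,lambda b:b.max(2)<90,3)[:1]: print(n,"dark",round(a),rect(n,q,.036))
E
python3 m.py
```

```text
top cap 617 [304.  239.9] (array([465.5, 163.9]), array([ 58.6, 110. ]), 2.9)
scene cap 513 [310.9 267.2] (array([465.3, 172.4]), array([ 62.7, 111.9]), 3.3)
scene cap 56 [297.2 258.4] (array([515.1, 159.3]), array([14.7, 59.7]), 40.0)
top knob 121 [302.6 221.5] (array([528.5, 166.7]), array([42.5, 41.4]), 88.3) (array([523.5, 165.6]), array([41.9, 40.8]), 88.3)
top line 5.2 [295.5 211. ] (array([552.1, 187.3]), array([ 5.2, 18.4]), 60.8)
top line 2.2 [302.1 217. ] (array([533. , 167.2]), array([ 1.5, 14.9]), 88.9)
scene knob 193 [292.1 258. ] (array([530., 162.]), array([41.2, 75.9]), 39.5) (array([505.4, 190.8]), array([40. , 73.7]), 39.5)
scene line 62.0 [292.6 249.3] (array([521.1, 175.7]), array([45. , 58.7]), 39.6)
scene line 2.2 [286.5 249.1] (array([540.9, 171.1]), array([4.7, 7.1]), 40.6)
scene line 2.0 [291.5 251.1] (array([525. , 170.6]), array([4.7, 7.6]), 39.6)
flange 19 [294.2 207.8] (array([567.4, 194.7]), array([37.8, 21.5]), 5.6) [0.56827721 0.19226785 0.069     ]
flange 13 [287.  208.6] (array([565.5, 214.1]), array([35.7, 12.8]), 5.9) [0.56629445 0.21498428 0.069     ]
top lens 29 [212.16 235.12] [0.4956 0.456  0.036 ]
top dark 44 (array([492.2, 452.5]), array([33.1, 32.5]), 3.4)
top lens 31 [248.49 260.93] [0.4097 0.3409 0.036 ]
top dark 38 (array([406.7, 339.2]), array([31.6, 31.5]), 16.6)
top lens 30 [424.31 253.97] [ 0.4154 -0.21    0.036 ]
top dark 36 (array([ 413.4, -207.2]), array([29.6, 33. ]), 66.0)
scene lens 12 [215.47 328.84] [0.4951 0.4608 0.036 ]
scene brown 29 [221.42 337.15]
scene dark 87 (array([484. , 468.4]), array([38.1, 35.1]), 46.2)
scene brown 13 [286.64 326.81]
scene dark 80 (array([401.6, 354.1]), array([34.6, 37.9]), 39.1)
scene brown 23 [407.57 237.5 ]
scene dark 65 (array([ 401.9, -180. ]), array([36.6, 62.6]), 28.4)
```

```bash
cat > plan.py <<'E'
import sys
from h import *
x,y,z,yaw=map(float,sys.argv[1:5]); s=read_state()
Rm=R.from_quat(s["orientation"]); M=Rm.as_matrix(); cy=np.degrees(np.arctan2(M[1,0],M[0,0]))
d=(yaw-cy+180)%360-180
T=R.from_euler("z",yaw,degrees=True)*R.from_euler("x",180,degrees=True)
sh=T.inv().apply(np.array([x,y,z])-s["tcp_pos"])/.075
print("t",round(s["time"],2),"pos",s["tcp_pos"].round(4),"yaw",round(cy,1),"q6",s["qpos"][5].round(2),"open",round(s["opening"],3))
print("turn",(Rm.inv()*T).as_rotvec().round(4)/(np.pi/2),"then shift",sh.round(3),"norm",np.linalg.norm(sh).round(2))
E
python3 plan.py .4655 .164 .15 182.9
```

```text
t 0.1 pos [0.2864 0.6104 0.1973] yaw 154.9 q6 -0.04 open 0.999
turn [-0.00127324 -0.00038197 -0.31156172] then shift [-2.083 -6.065  0.631] norm 6.44
```

```bash
python3 -m handwheel '[0,0,0,0,0,0,-0.104, 0,0,0,0,0,0,-0.104, 0,0,0,0,0,0,-0.104, 0,-0.19,-0.55,0,0,0,0, 0,-0.19,-0.55,0,0,0,0, 0,-0.19,-0.55,0,0,0,0, 0,-0.19,-0.55,0,0,0,0, 0,-0.19,-0.55,0,0,0,0, 0,-0.19,-0.55,0,0,0,0, 0,-0.19,-0.55,0,0,0,0, 0,-0.19,-0.55,0,0,0,0, 0,-0.19,-0.55,0,0,0,0, 0,-0.19,-0.55,0,0,0,0, 0,-0.19,-0.55,0.63,0,0,0, 0,0,0,0,0,0,0]' 60; python3 plan.py .4655 .164 .075 182.9; python3 - <<'E'
from h import *
cv2.imwrite("pics/s1.png",shot("scene")); 
E
```

```text
time: 1.98
tcp_pos: [0.4634, 0.1637, 0.1485]
orientation: [-0.024, 1.0, -0.001, -0.004]
force: [0.2, 1.2, -0.2]
opening: 0.999
grip_force: 0.0
t 1.98 pos [0.4634 0.1637 0.1485] yaw -177.3 q6 -1.33 open 0.999
turn [-0.00159155 -0.00496563 -0.00210085] then shift [-0.028  0.002  0.98 ] norm 0.98
```

View pics/s1.png

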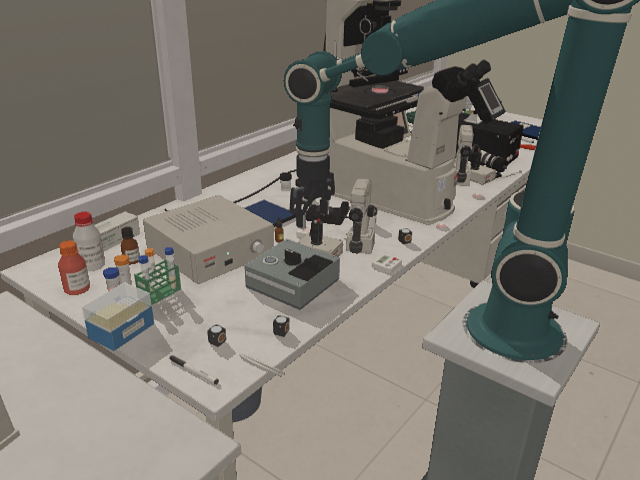

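```bash
python3 - <<'E'
from h import *
print(proj("scene",[.4634,.1637,.1485]),proj("scene",[.4634,.1637,.2]),proj("top",[.4634,.1637,.1485]),proj("scene",[.465,.164,.088]),read_state()["qpos"])
cv2.imwrite("pics/s2.png",np.hstack([tile(shot("scene"),318,235,36,45,6),tile(shot("top"),300,235,28,45,6)]))
E
```

```text
[312.82891642 237.54863246] [313.06519035 218.28305339] [302.63948303 235.70584788] [311.97393767 259.16456166] [ 2.91545733e-01 -4.30149485e-02  2.03431556e+00  3.92284102e-04
  1.15503032e+00 -1.32773423e+00]
```

View pics/s2.png

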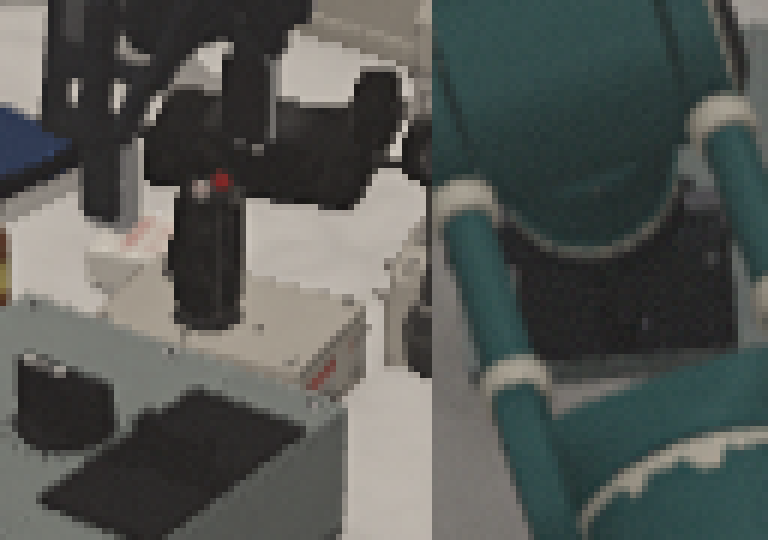

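```bash
python3 - <<'E'
from h import *
for z in(.15,.16,.17,.18,.2):
  print(z,*(proj("scene",[.4634,.164+d,z]).round(1) for d in(.0425,.057,-.0425,-.057)))
E
```

```text
0.15 [301.5 243.6] [297.5 246. ] [323.6 230.7] [327.2 228.6]
0.16 [301.5 239.9] [297.5 242.2] [323.7 227.1] [327.3 225. ]
0.17 [301.5 236.1] [297.5 238.4] [323.7 223.4] [327.4 221.3]
0.18 [301.5 232.3] [297.5 234.6] [323.8 219.7] [327.5 217.7]
0.2 [301.5 224.6] [297.5 226.9] [324.  212.3] [327.6 210.3]
```

```bash
python3 -m handwheel '[0.5,-0.028,0,0.2,0,0,0, 0.5,0,0,0.2,0,0,0, 0.5,0,0,0.2,0,0,0, 0.5,0,0,0.15,0,0,0, 0.5,0,0,0,0,0,0, 0.5,0,0,0,0,0,0]' 60; python3 - <<'E'
from h import *
p=read_state()["tcp_pos"];print(p)
for z in(0,.01,.02,.03):print(z,*(proj("scene",p+[0,d,z]).round(1) for d in(.021,-.021)))
cv2.imwrite("pics/s3.png",np.hstack([tile(shot("scene"),318,235,36,45,6),tile(shot("top"),300,235,28,45,6)]))
E
```

```text
time: 2.88
tcp_pos: [0.4685, 0.1673, 0.0966]
orientation: [-0.026, 1.0, 0.0, 0.0]
force: [-0.5, 0.1, 1.0]
opening: 0.501
grip_force: 0.0
[0.46848838 0.16727586 0.09661964]
0 [304.6 259.5] [315.4 252.9]
0.01 [304.6 256. ] [315.4 249.3]
0.02 [304.6 252.4] [315.5 245.8]
0.03 [304.7 248.7] [315.5 242.2]
```

View pics/s3.png

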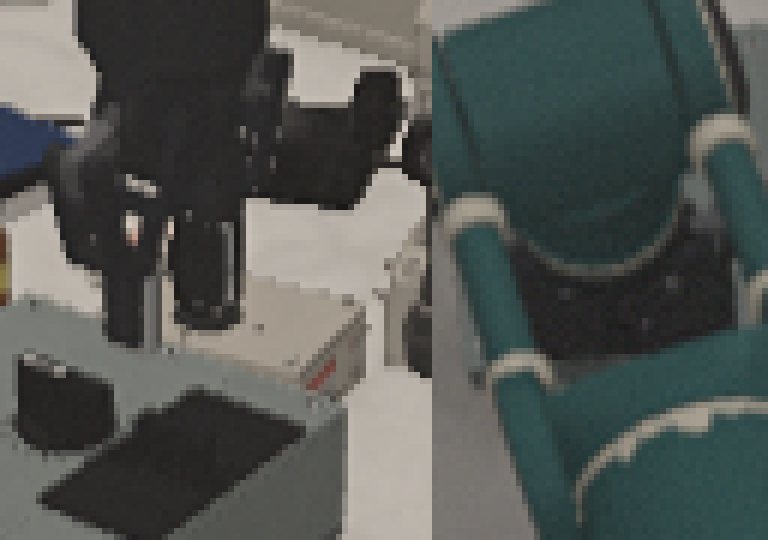

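```bash
python3 -m handwheel '[0.5,0,0,0,0,0,0, 0.5,0,0,0,0,0,0, 0.5,0,0,0,0,0,0]' 60;python3 -m handwheel '[0.5,0,0,0,0,0,0]'|head -2; python3 - <<'E'
from h import *
f=shot("scene");cv2.imwrite("pics/s4r.png",f)
cv2.imwrite("pics/s4.png",tile(f,318,235,60,50,6))
E
```

```text
time: 3.35
tcp_pos: [0.4683, 0.1672, 0.0966]
orientation: [-0.026, 1.0, 0.0, 0.0]
force: [-0.4, 0.5, 0.3]
opening: 0.502
grip_force: 0.0
time: 3.48
tcp_pos: [0.4682, 0.1672, 0.0965]
```

View pics/s4.png

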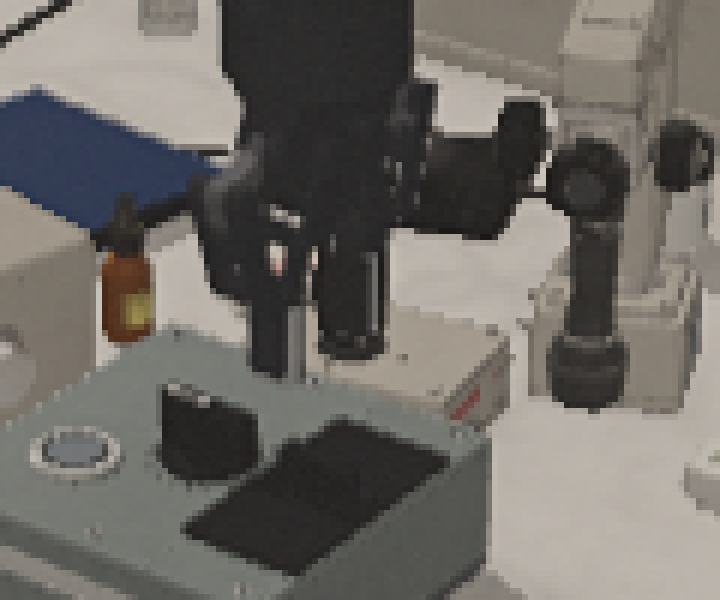

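```bash
python3 -m handwheel '[1,0,0,0,0,0,0, 1,0,0,0,0,0,0, 1,0,0,0,0,0,0, 1,0,0,0,0,0,0, 1,0,0,0,0,0,0, 1,0,0,0,0,0,0]' 60; python3 - <<'E'
from h import *
p=read_state()["tcp_pos"]
for z in(0,.01,.02):print(z,proj("scene",p+[0,0,z]).round(1))
f=shot("scene");cv2.imwrite("pics/s5r.png",f)
cv2.imwrite("pics/s5.png",tile(f,312,245,24,30,10))
E
```

```text
time: 4.28
tcp_pos: [0.4682, 0.1672, 0.0964]
orientation: [-0.026, 1.0, -0.0, -0.0]
force: [-1.2, -0.6, 0.7]
opening: -0.002
grip_force: 0.0
0 [310.2 256.3]
0.01 [310.2 252.7]
0.02 [310.2 249.1]
```

View pics/s5.png

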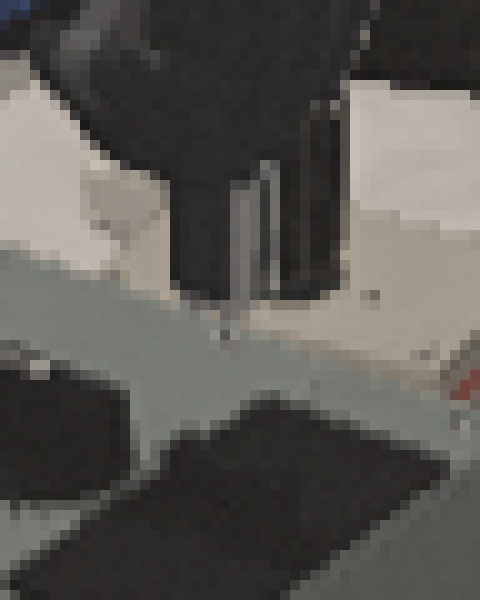

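```bash
python3 - <<'E'
from h import *
print(ray("scene",310.5,247.5,.0964))
y=R.from_quat([.2177,.976,0,0]).as_matrix()[:,1]
p=np.array([.2864,.6104,.1973])
for z in(.0,.013,.03):print(z,*(proj("scene",p+s*y*w+[0,0,z]).round(1) for w in(.0425,.057) for s in(1,-1)))
s=cv2.imread("pics/scene0.png")
cv2.imwrite("pics/s6.png",tile(s,232,290,50,45,7))
E
```

```text
[0.49498377 0.13246424 0.0964    ]
0.0 [205.1 348.3] [253.5 334.4] [196.5 350.7] [261.5 332.1]
0.013 [204.5 342. ] [253.3 328.3] [195.8 344.4] [261.2 326. ]
0.03 [203.7 333.7] [252.9 320.1] [194.9 336.1] [260.9 317.9]
```

View pics/s6.png

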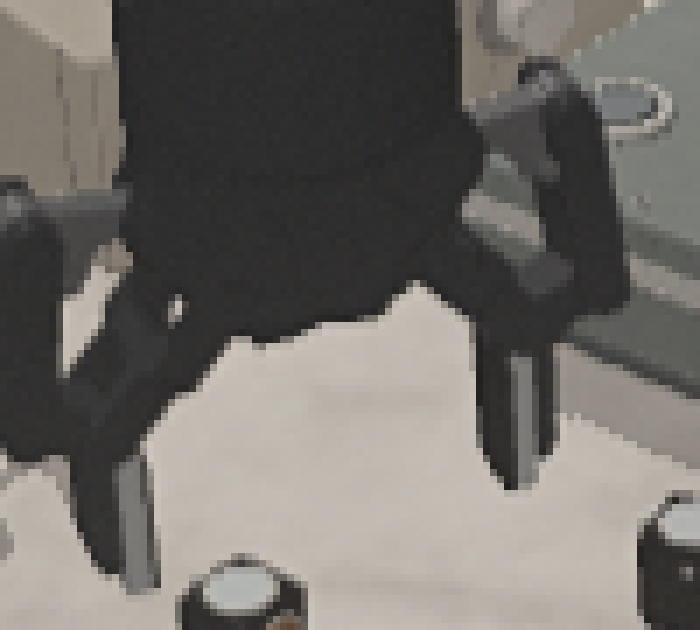

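```bash
python3 -m handwheel '[0.6,0.036,-0.043,0,0,0,0, 0.6,0,0,0,0,0,0, 0.6,0,0,0,0,0,0, 0.6,0,0,0.1,0,0,0, 0.6,0,0,0.1,0,0,0, 0.6,0,0,0.09,0,0,0, 0.6,0,0,0,0,0,0, 1,0,0,0,0,0,0, 1,0,0,0,0,0,0, 1,0,0,0,0,0,0, 1,0,0,0,0,0,0, 1,0,0,0,0,0,0]' 40
```

```text
time: 5.82
tcp_pos: [0.4657, 0.1638, 0.0748]
orientation: [-0.026, 1.0, 0.0, 0.0]
force: [-0.2, -1.0, 1.1]
opening: -0.002
grip_force: 0.0
```

```bash
python3 -m handwheel '[0.6,0,0,0,0,0,0, 0.6,0,0,0,0,0,0, 0.6,0,0,0,0,0,0, 0.6,0,0,0.07,0,0,0, 0.6,0,0,0.07,0,0,0, 0.6,0,0,0.07,0,0,0, 0.6,0,0,0.06,0,0,0, 0.6,0,0,0,0,0,0, 1,0,0,0,0,0,0, 1,0,0,0,0,0,0, 1,0,0,0,0,0,0, 1,0,0,0,0,0,0, 1,0,0,0,0,0,0]' 40;  python3 - <<'E'
from h import *
p=read_state()["tcp_pos"]
for z in(0,.01,.02):print(z,proj("scene",p+[0,0,z]).round(1))
f=shot("scene");cv2.imwrite("pics/s7r.png",f)
cv2.imwrite("pics/s7.png",tile(f,312,245,24,30,10))
E
```

```text
time: 7.45
tcp_pos: [0.466, 0.165, 0.0549]
orientation: [-0.025, 1.0, 0.001, 0.0]
force: [-0.9, 5.0, 0.1]
opening: 0.096
grip_force: 39.0
0 [311.3 270.7]
0.01 [311.3 267.3]
0.02 [311.4 263.8]
```

View pics/s7.png

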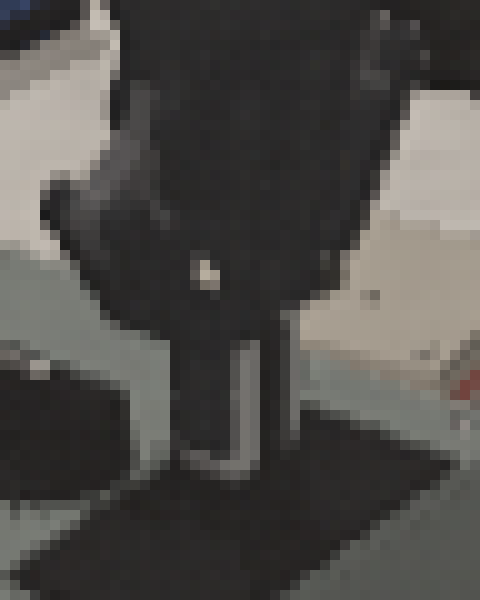

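```bash
python3 -m handwheel '[0.75,0,0,0,0,0,0, 0.75,0,0,0,0,0,0, 0.75,0,0.02,0.07,0,0,0, 0.75,0,0,0,0,0,0, 1,0,0,0,0,0,0, 1,0,0,0,0,0,0, 1,0,0,0,0,0,0, 1,0,0,0,0,0,0]' 70; python3 -m handwheel '[1,0,0,-0.1,0,0,0, 1,0,0,-0.2,0,0,0, 1,0,0,-0.3,0,0,0, 1,0,0,-0.3,0,0,0, 1,0,0,-0.3,0,0,0, 1,0,0,0,0,0,0, 1,0,0,0,0,0,0]'; python3 plan.py .378 .165 .06 180
```

```text
time: 8.5
tcp_pos: [0.4656, 0.1653, 0.0491]
orientation: [-0.026, 1.0, -0.0, -0.0]
force: [-0.2, 0.4, -0.7]
opening: 0.102
grip_force: 68.9
time: 9.38
tcp_pos: [0.4654, 0.1653, 0.1391]
orientation: [-0.026, 1.0, -0.0, -0.0]
force: [-0.3, 0.1, -1.5]
opening: 0.11
grip_force: 68.9
t 9.38 pos [0.4654 0.1653 0.1391] yaw -177.1 q6 -1.33 open 0.11
turn [-0.         -0.          0.03265859] then shift [ 1.165 -0.003  1.054] norm 1.57
```

```bash
python3 -m handwheel '[1,0,0,0,0,0,0.033, 1,0.4,0,0,0,0,0, 1,0.4,0,0,0,0,0, 1,0.365,0,0,0,0,0, 1,0,0,0.4,0,0,0, 1,0,0,0.4,0,0,0, 1,0,0,0.4,0,0,0, 1,0,0,0.4,0,0,0, 1,0,0,0.2,0,0,0, 1,0,0,0,0,0,0, 1,0,0,0.05,0,0,0, 1,0,0,0.05,0,0,0, 1,0,0,0,0,0,0]'
```

```text
time: 11.0
tcp_pos: [0.3786, 0.1655, -0.003]
orientation: [0.0, 1.0, 0.0, 0.0]
force: [0.2, -0.8, -0.2]
opening: 0.114
grip_force: 68.9
```

```bash
python3 -m handwheel '[1,0,0,0.04,0,0,0, 1,0,0,0.04,0,0,0, 1,0,0,0.03,0,0,0, 1,0,0,0,0,0,0]'; python3 -m handwheel '[1,0,0,0.03,0,0,0, 1,0,0,0.01,0,0,0, 1,0,0,0,0,0,0]'
```

```text
time: 11.5
tcp_pos: [0.3779, 0.1652, -0.0119]
orientation: [0.0, 1.0, -0.0, -0.0]
force: [-0.1, 0.7, -1.0]
opening: 0.107
grip_force: 68.9
time: 11.88
tcp_pos: [0.3784, 0.1654, -0.014]
orientation: [0.0, 1.0, -0.0, -0.0]
force: [-1.8, -0.7, 6.6]
opening: 0.111
grip_force: 69.6
```

```bash
python3 -m handwheel '[0.7,0,0,0,0,0,0, 0.7,0,0,0,0,0,0, 0.7,0,0,0,0,0,0, 0.7,0,0,-0.3,0,0,0, 0.7,0,0,-0.5,0,0,0, 0.7,0,0,-0.5,0,0,0, 0.7,0,0,-0.6,0,0,0, 0.7,-0.38,0,0,0,0,0, 0.7,-0.38,0,0,0,0,0, 0.7,-0.38,0,0,0,0,0, 0.7,-0.38,0,0,0,0,0, 0.7,-0.38,0,0,0,0,0.01, 0.7,0,0,0,0,0,0, 0.7,0,0,0,0,0,0]' 60;python3 plan.py .5214 .1681 .052 179
```

```text
time: 13.62
tcp_pos: [0.5196, 0.1651, 0.1273]
orientation: [0.008, 1.0, -0.0, -0.001]
force: [-0.3, 0.7, -0.7]
opening: 0.301
grip_force: 0.0
t 13.62 pos [0.5196 0.1651 0.1273] yaw 179.1 q6 -1.29 open 0.301
turn [-0.00025465 -0.00120958  0.00082761] then shift [-0.024  0.04   1.004] norm 1.01
```

```bash
python3 -m handwheel '[0.6,-0.024,0.04,0,0,0,0, 0.6,0,0,0.25,0,0,0, 0.6,0,0,0.25,0,0,0, 0.6,0,0,0.2,0,0,0, 0.6,0,0,0.15,0,0,0, 0.6,0,0,0.12,0,0,0, 0.6,0,0,0,0,0,0]'; python3 -m handwheel '[1,0,0,0,0,0,0, 1,0,0,0,0,0,0, 1,0,0,0,0,0,0, 1,0,0,0,0,0,0, 1,0,0,0,0,0,0, 1,0,0,0,0,0,0]' 60; python3 plan.py .5214 .1681 .052 179
```

```text
time: 14.5
tcp_pos: [0.522, 0.1681, 0.0542]
orientation: [0.008, 1.0, -0.0, -0.001]
force: [-0.4, 0.4, 0.1]
opening: 0.399
grip_force: 0.0
time: 15.25
tcp_pos: [0.5231, 0.1702, 0.056]
orientation: [0.008, 1.0, 0.002, 0.001]
force: [-0.3, 5.9, -2.2]
opening: 0.133
grip_force: 58.5
t 15.25 pos [0.5231 0.1702 0.056 ] yaw 179.0 q6 -1.29 open 0.133
turn [0.00210085 0.00095493 0.0005093 ] then shift [ 0.023 -0.029  0.054] norm 0.07
```

```bash
python3 -m handwheel '[1,0,0.03,0,0,0,0, 1,0,0,0,0,0,0]'; python3 -m handwheel '[1,0,0,0,0,0,0.0964, 1,0,0,0,0,0,0.0964, 1,0,0,0,0,0,0.0964, 1,0,0,0,0,0,0.0964, 1,0,0,0,0,0,0.0964, 1,0,0,0,0,0,0.0964, 1,0,0,0,0,0,0]' ;  python3 plan.py .5231 .171 .052 74.9
```

```text
time: 15.5
tcp_pos: [0.5231, 0.1703, 0.056]
orientation: [0.008, 1.0, -0.0, 0.001]
force: [-0.9, -1.1, 2.5]
opening: 0.132
grip_force: 59.2
time: 16.38
tcp_pos: [0.5224, 0.1689, 0.056]
orientation: [0.447, 0.895, -0.001, 0.0]
force: [-2.6, -6.1, 6.1]
opening: 0.13
grip_force: 59.5
t 16.38 pos [0.5224 0.1689 0.056 ] yaw 127.0 q6 -0.37 open 0.13
turn [-0.00076394  0.00152789  0.57843273] then shift [0.029 0.001 0.053] norm 0.06
```

```bash
python3 -m handwheel '[1,0,0,0,0,0,0.0964, 1,0,0,0,0,0,0.0964, 1,0,0,0,0,0,0.0964, 1,0,0,0,0,0,0.0964, 1,0,0,0,0,0,0.0964, 1,0,0,0,0,0,0.0964, 1,0,0,0,0,0,0, 1,0,0,0,0,0,0]' ;  python3 plan.py .5231 .1702 .052 74.9
```

```text
time: 17.38
tcp_pos: [0.5208, 0.1685, 0.0559]
orientation: [0.794, 0.608, -0.003, 0.0]
force: [-8.3, -7.3, 10.6]
opening: 0.127
grip_force: 60.0
t 17.38 pos [0.5208 0.1685 0.0559] yaw 75.0 q6 0.53 open 0.127
turn [-0.00190986  0.00261014  0.00063662] then shift [0.029 0.023 0.052] norm 0.06
```

```bash
python3 -m handwheel '[0.6,0,0,0,0,0,0, 0.6,0,0,0,0,0,0, 0.6,0,0,0,0,0,0, 0.6,0,0,-0.3,0,0,0, 0.6,0,0,-0.5,0,0,0, 0.6,0,0,-0.5,0,0,0, 0.3,0,0,0,0,0,-0.1, 0.3,0,0,0,0,0,-0.1, 0.3,0,0,0,0,0,-0.1, 0.3,0,0,0,0,0,-0.1, 0.3,0,0,0,0,0,-0.1, 0.3,0,0,0,0,0,-0.1, 0.3,0,0,0,0,0,-0.1, 0.3,0,0,0,0,0,-0.1, 0.3,0,0,0,0,0,-0.1, 0.3,0,0,0,0,0,-0.1, 0.3,0,0,0,0,0,-0.1, 0.3,0,0,0,0,0,-0.1, 0.3,0,0,0,0,0,0]' ;  python3 plan.py .4956 .456 .1 183.4
```

```text
time: 19.75
tcp_pos: [0.5227, 0.1707, 0.1526]
orientation: [-0.025, 1.0, 0.0, 0.0]
force: [0.6, -0.9, -0.3]
opening: 0.698
grip_force: 0.0
t 19.75 pos [0.5227 0.1707 0.1526] yaw -177.1 q6 -1.35 open 0.698
turn [ 6.36619772e-05  0.00000000e+00 -5.92056388e-03] then shift [0.135 3.819 0.701] norm 3.89
```

```bash
python3 -m handwheel '[0.3,0.017,0.477,0,0,0,0, 0.3,0.017,0.477,0,0,0,0, 0.3,0.017,0.477,0,0,0,0, 0.3,0.017,0.477,0,0,0,0, 0.3,0.017,0.477,0,0,0,0, 0.3,0.017,0.477,0,0,0,0, 0.3,0.017,0.477,0,0,0,0, 0.3,0.017,0.477,0,0,0,0, 0.3,0,0,0,0,0,0, 0.3,0,0,0,0,0,0]' ;  python3 plan.py .4956 .456 -.01 183.4; python3 - <<'E'
from h import *
t=shot("top");s=shot("scene");cv2.imwrite("pics/t8.png",t);cv2.imwrite("pics/s8.png",s)
u=np.hstack([tile(t,285,232,50,36,5),tile(s,305,265,30,36,5)])
d=np.hstack([tile(t,249,262,16,16,8),tile(t,423,254,16,16,8),tile(s,217,335,16,16,8)])
cv2.imwrite("pics/v8.png",np.vstack([np.pad(u,((0,0),(0,0),(0,0))),np.pad(d,((0,0),(0,u.shape[1]-d.shape[1]),(0,0)))]))
E
```

```text
time: 21.0
tcp_pos: [0.4975, 0.4554, 0.1522]
orientation: [-0.025, 1.0, -0.0, -0.0]
force: [0.7, -0.6, 0.6]
opening: 0.7
grip_force: 0.0
t 21.0 pos [0.4975 0.4554 0.1522] yaw -177.1 q6 -0.92 open 0.7
turn [-0.00057296 -0.00031831 -0.00566592] then shift [0.025 0.01  2.163] norm 2.16
```

View pics/v8.png

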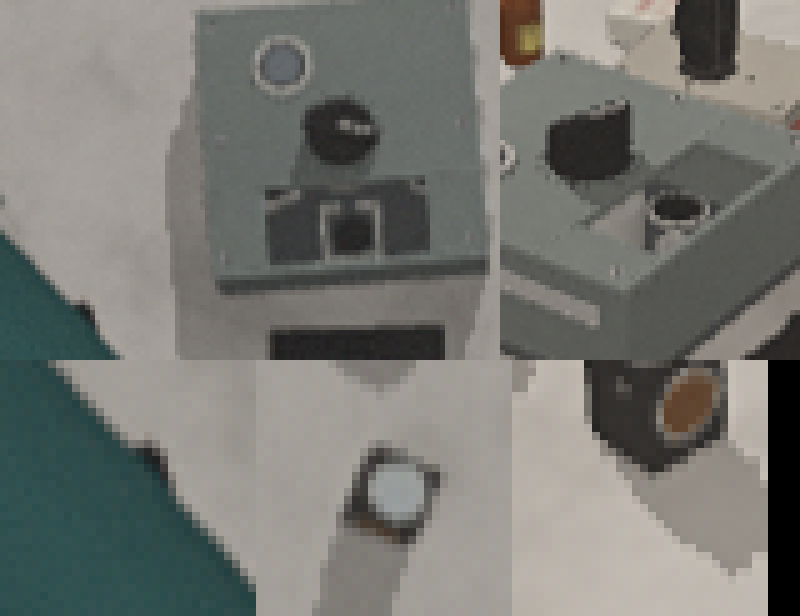

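```bash
cat > cub.py <<'E'
from h import *
def cube(n,im,c):
    L=blobs(im,c,14,12,lambda b:(b.min(2)>140)&(b[...,0]>b[...,2]+0),5)
    B=blobs(im,c,16,18,lambda b:b[...,2]-b[...,0]>35,2)
    D=blobs(im,c,16,16,lambda b:b.max(2)<95,8)
    for a,c0,q in L[:2]: print(n,"lens",round(a,1),c0.round(2),ray(n,*c0,.036).round(4))
    for a,c0,q in B[:1]:
        print(n,"brown",round(a,1),c0.round(2),*(ray(n,*c0,z).round(4)[:2] for z in(.016,.018,.02)))
    for a,c0,q in D[:1]: print(n,"dark",round(a),c0.round(1),rect(n,q,.036),q.min(0).round(1),q.max(0).round(1))
E
python3 - <<'E'
from cub import *
s=cv2.imread("pics/scene0.png");s8=cv2.imread("pics/s8.png")
cube("scene",s,(217,335));cube("scene",s,(281,325));cube("scene",s,(405,236)); print("now")
cube("scene",s8,(217,322));cube("scene",s8,(281,325));cube("scene",s8,(405,236))
E
```

```text
scene brown 29.1 [221.42 337.15] [0.4837 0.4559] [0.4817 0.4576] [0.4798 0.4593]
scene dark 232 [216.5 337.1] (array([473.4, 478.9]), array([37.9, 66. ]), 47.8) [207.2 327.1] [225.4 346.4]
scene brown 12.8 [286.64 326.81] [0.3978 0.3381] [0.3961 0.3401] [0.3943 0.3421]
scene dark 193 [280.2 327.7] (array([391.5, 366.1]), array([35., 70.]), 39.4) [272.7 317.1] [288.6 336.4]
scene brown 22.6 [407.57 237.5 ] [ 0.4052 -0.2048] [ 0.4034 -0.2014] [ 0.4016 -0.1981]
scene dark 101 [403.5 236.9] (array([ 396.9, -170.5]), array([36.8, 84.2]), 28.2) [397.8 229.4] [411.3 243.6]
now
scene brown 31.6 [222.55 323.99] [0.5164 0.4209] [0.5144 0.4227] [0.5123 0.4246]
scene dark 164 [217.3 323.7] (array([505.1, 442.1]), array([37.3, 69.2]), 49.1) [209.7 314.4] [227.2 332.7]
scene brown 12.1 [286.63 326.82] [0.3978 0.3382] [0.3961 0.3402] [0.3943 0.3422]
scene dark 196 [280.3 327.7] (array([391.6, 366.1]), array([35.1, 70. ]), 39.2) [272.7 317.1] [288.7 336.4]
scene brown 22.4 [407.57 237.5 ] [ 0.4052 -0.2048] [ 0.4034 -0.2014] [ 0.4016 -0.1981]
scene dark 103 [403.5 236.9] (array([ 397. , -170.8]), array([36.9, 84.9]), 28.1) [397.8 229.3] [411.3 243.6]
```

```bash
python3 -m handwheel '[0.3,0,0,0,0,0,-0.076, 0.3,0,0,0,0,0,-0.076, 0.3,0,0,0,0,0,0]' >/dev/null;  python3 plan.py .409 .342 -.008 196.6
```

```text
t 21.48 pos [0.498  0.4547 0.1528] yaw -163.5 q6 -1.15 open 0.697
turn [-0.00012732  0.         -0.00152789] then shift [ 1.567 -1.101  2.144] norm 2.88
```

```bash
python3 -m handwheel '[0.3,0.39,-0.275,0,0,0,0, 0.3,0.39,-0.275,0,0,0,0, 0.3,0.39,-0.275,0,0,0,0, 0.3,0.39,-0.275,0,0,0,0, 0.3,0,0,0.4,0,0,0, 0.3,0,0,0.4,0,0,0, 0.3,0,0,0.4,0,0,0, 0.3,0,0,0.4,0,0,0, 0.3,0,0,0.2,0,0,0, 0.3,0,0,0,0,0,0]' >/dev/null;  python3 plan.py .409 .342 -.008 196.6
python3 - <<'E'
from cub import *
t=shot("top");s=shot("scene");cv2.imwrite("pics/t9.png",t);cv2.imwrite("pics/s9.png",s)
cube("scene",s,(217,322)); cube("top",t,(222,225))
E
```

```text
t 22.73 pos [0.4085 0.3424 0.0168] yaw -163.5 q6 -1.21 open 0.698
turn [-0.00057296 -0.00140056 -0.00057296] then shift [-0.005 -0.007  0.331] norm 0.33
scene brown 31.3 [222.53 323.99] [0.5164 0.421 ] [0.5144 0.4228] [0.5123 0.4246]
scene dark 168 [217.4 323.7] (array([505.1, 442.1]), array([37.3, 70. ]), 49.0) [209.7 314.3] [227.2 332.8]
top dark 560 [224.9 230.4] (array([522. , 425.3]), array([101.8,  88.7]), 88.3) [205.6 213.1] [237.4 240.4]
```

```bash
python3 -m handwheel '[0.3,0,0,0.15,0,0,0, 0.3,0,0,0.1,0,0,0, 0.3,0,0,0.08,0,0,0, 0.3,0,0,0,0,0,0]'; python3 -m handwheel '[1,0,0,0,0,0,0, 1,0,0,0,0,0,0, 1,0,0,0,0,0,0, 1,0,0,0,0,0,0, 1,0,0,0,0,0,0, 1,0,0,0,0,0,0]' 50; python3 plan.py .409 .342 -.008 196.6
```

```text
time: 23.32
tcp_pos: [0.4086, 0.3428, -0.0079]
orientation: [-0.145, 0.989, -0.0, -0.001]
force: [-0.0, 0.0, -0.2]
opening: 0.7
grip_force: 0.0
time: 24.08
tcp_pos: [0.4096, 0.3436, -0.0066]
orientation: [-0.145, 0.989, 0.0, 0.0]
force: [-1.4, -0.0, 4.3]
opening: 0.308
grip_force: 50.8
t 24.07 pos [ 0.4096  0.3436 -0.0066] yaw -163.4 q6 -1.21 open 0.308
turn [0.00025465 0.00057296 0.00038197] then shift [ 0.014 -0.019  0.019] norm 0.03
```

```bash
python3 -m handwheel '[1,0,0,-0.2,0,0,0, 1,0,0,-0.4,0,0,0, 1,0,0,-0.4,0,0,0, 1,0,0,-0.4,0,0,0, 1,0,0,0,0,0,0.076, 1,0,0,0,0,0,0.076, 1,0,0,0,0,0,0]';  python3 plan.py .4643 .1667 .1 182.9
python3 - <<'E'
from cub import *
t=shot("top");s=shot("scene");cv2.imwrite("pics/t10.png",t);cv2.imwrite("pics/s10.png",s)
cube("top",t,(222,225))
E
```

```text
time: 24.95
tcp_pos: [0.4089, 0.3429, 0.0981]
orientation: [-0.026, 1.0, -0.0, -0.0]
force: [-0.6, 0.3, -0.7]
opening: 0.31
grip_force: 50.1
t 24.95 pos [0.4089 0.3429 0.0981] yaw -177.0 q6 -0.97 open 0.31
turn [-0.00019099 -0.00012732  0.00146423] then shift [-0.619 -2.384 -0.025] norm 2.46
top dark 863 [222.2 226.6] (array([528.6, 426.7]), array([105.2, 101.6]), 0.1) [205.6 208.6] [237.4 240.4]
```

```bash
python3 -m handwheel '[1,-0.103,-0.397,0,0,0,0, 1,-0.103,-0.397,0,0,0,0, 1,-0.103,-0.397,0,0,0,0, 1,-0.103,-0.397,0,0,0,0, 1,-0.103,-0.397,0,0,0,0, 1,-0.103,-0.397,0,0,0,0, 1,0,0,0,0,0,0, 1,0,0,0,0,0,0]';  python3 plan.py .4643 .1667 .006 182.9
python3 - <<'E'
from cub import *
t=shot("top");s=shot("scene");cv2.imwrite("pics/t11.png",t);cv2.imwrite("pics/s11.png",s)
cube("top",t,(222,225))
L=blobs(t,(222,225),16,16,lambda b:(b.min(2)>125)&(b[...,0]>b[...,2]-2),8)
for a,c0,q in L: print(round(a),c0,ray("top",*c0,.036))
# held cube in the scene view
L=blobs(s,(310,235),14,20,lambda b:b[...,2]-b[...,0]>35,2)
for a,c0,q in L: print("held brown",round(a),c0)
p=read_state()["tcp_pos"]; print(proj("scene",p+[-.014,-.0007,.018+.009]))
E
```

```text
time: 26.05
tcp_pos: [0.4645, 0.1675, 0.0978]
orientation: [-0.026, 1.0, 0.0, -0.0]
force: [0.5, 0.3, -1.1]
opening: 0.308
grip_force: 50.1
t 26.05 pos [0.4645 0.1675 0.0978] yaw -177.0 q6 -1.33 open 0.308
turn [ 0.00019099 -0.00025465  0.00076394] then shift [ 0.003 -0.01   1.224] norm 1.22
top lens 20.4 [223.8  224.82] [0.5278 0.4193 0.036 ]
top dark 57 [225.5 226.6] (array([524.4, 416.2]), array([34.1, 34.8]), 85.2) [219.4 220.4] [230.2 231.4]
28 [223.75279044 224.81725237] [0.52784461 0.41946902 0.036     ]
held brown 20 [315.9949311  248.79832677]
held brown 3 [306.30173506 226.76551418]
[316.05121075 248.39147464]
```

```bash
python3 -m handwheel '[1,0,-0.01,0.25,0,0,0, 1,0,0,0.25,0,0,0, 1,0,0,0.25,0,0,0, 1,0,0,0.12,0,0,0, 1,0,0,0,0,0,0]'; python3 -m handwheel '[1,0,0,0.08,0,0,0, 1,0,0,0.06,0,0,0, 1,0,0,0,0,0,0]'
```

```text
time: 26.78
tcp_pos: [0.464, 0.1668, 0.0321]
orientation: [-0.026, 1.0, -0.0, -0.001]
force: [0.0, 1.2, -0.9]
opening: 0.309
grip_force: 50.1
time: 27.15
tcp_pos: [0.4645, 0.1664, 0.022]
orientation: [-0.026, 1.0, -0.0, -0.0]
force: [-0.3, -0.3, -0.4]
opening: 0.312
grip_force: 50.1
```

Bottom is at the wall top now; go on slowly.

```bash
python3 -m handwheel '[1,0,0,0.04,0,0,0, 1,0,0,0.04,0,0,0, 1,0,0,0,0,0,0]'; python3 -m handwheel '[1,0,0,0.04,0,0,0, 1,0,0,0.04,0,0,0, 1,0,0,0,0,0,0]';
```

```text
time: 27.52
tcp_pos: [0.4651, 0.1665, 0.0161]
orientation: [-0.026, 1.0, 0.0, 0.0]
force: [1.8, -0.3, -0.9]
opening: 0.306
grip_force: 50.0
time: 27.9
tcp_pos: [0.465, 0.1665, 0.01]
orientation: [-0.026, 1.0, 0.0, 0.0]
force: [2.1, 0.3, -2.8]
opening: 0.309
grip_force: 49.9
```

```bash
python3 -m handwheel '[1,0,0,0.03,0,0,0, 1,0,0,0.02,0,0,0, 1,0,0,0,0,0,0]'; python3 -m handwheel '[1,0,0,0.02,0,0,0, 1,0,0,0.02,0,0,0, 1,0,0,0,0,0,0]'
```

```text
time: 28.28
tcp_pos: [0.4655, 0.1667, 0.0092]
orientation: [-0.026, 1.0, 0.0, 0.0]
force: [-5.2, -1.5, 18.9]
opening: 0.308
grip_force: 52.5
time: 28.65
tcp_pos: [0.4658, 0.1668, 0.0089]
orientation: [-0.026, 1.0, -0.0, 0.0]
force: [-14.1, -4.1, 39.8]
opening: 0.309
grip_force: 54.9
```

```bash
python3 -m handwheel '[0.5,0,0,-0.06,0,0,0, 0.5,0,0,0,0,0,0, 0.5,0,0,0,0,0,0, 0.5,0,0,-0.1,0,0,0, 0.5,0,0,-0.2,0,0,0, 0.5,0,0,-0.4,0,0,0, 0.5,0,0,-0.4,0,0,0, 0.5,0,0,-0.4,0,0,0, 0.6,0,0,0,0,0,0.1, 0.6,0,0,0,0,0,0.1, 0.6,0,0,0,0,0,0.1, 0.6,0,0,0,0,0,0.1, 0.6,0,0,0,0,0,0.1, 0.6,0,0,0,0,0,0.1, 0.6,0,0,0,0,0,0.1, 0.6,0,0,0,0,0,0.1, 0.6,0,0,0,0,0,0.1, 0.6,0,0,0,0,0,0.1, 0.6,0,0,0,0,0,0.1, 0.6,0,0,0,0,0,0.1]' ;  python3 plan.py .5205 .1698 .056 74.9
```

```text
time: 31.15
tcp_pos: [0.4651, 0.1666, 0.1215]
orientation: [0.795, 0.606, 0.001, 0.0]
force: [-1.1, 0.0, 0.2]
opening: 0.402
grip_force: 0.0
t 31.15 pos [0.4651 0.1666 0.1215] yaw 74.7 q6 0.56 open 0.402
turn [ 0.00063662 -0.00038197 -0.0026738 ] then shift [0.234 0.702 0.874] norm 1.15
```

```bash
python3 -m handwheel '[0.6,0.117,0.351,0,0,0,0, 0.6,0.117,0.351,0,0,0,0, 0.6,0,0,0.25,0,0,0, 0.6,0,0,0.25,0,0,0, 0.6,0,0,0.2,0,0,0, 0.6,0,0,0.15,0,0,0, 0.6,0,0,0,0,0,0, 1,0,0,0,0,0,0, 1,0,0,0,0,0,0, 1,0,0,0,0,0,0, 1,0,0,0,0,0,0, 1,0,0,0,0,0,0]' 60 ;  python3 plan.py .5205 .1698 .056 146.9
```

```text
time: 32.65
tcp_pos: [0.5212, 0.1698, 0.0575]
orientation: [0.794, 0.608, 0.001, 0.001]
force: [3.0, -1.9, 2.0]
opening: 0.121
grip_force: 59.1
t 32.65 pos [0.5212 0.1698 0.0575] yaw 75.0 q6 0.53 open 0.121
turn [ 1.40056350e-03  3.81971863e-04 -7.99339786e-01] then shift [ 0.008 -0.005  0.02 ] norm 0.02
```

```bash
python3 -m handwheel '[1,0,0,0,0,0,-0.1, 1,0,0,0,0,0,-0.1, 1,0,0,0,0,0,-0.1, 1,0,0,0,0,0,-0.1, 1,0,0,0,0,0,-0.1, 1,0,0,0,0,0,-0.1, 1,0,0,0,0,0,-0.1, 1,0,0,0,0,0,-0.1, 1,0,0,0,0,0,0, 1,0,0,0,0,0,0]' ;  python3 plan.py .5205 .1698 .056 146.9
```

```text
time: 33.9
tcp_pos: [0.5218, 0.17, 0.0575]
orientation: [0.286, 0.958, 0.001, 0.001]
force: [5.3, -0.9, 1.6]
opening: 0.122
grip_force: 58.9
t 33.9 pos [0.5218 0.17   0.0575] yaw 146.8 q6 -0.72 open 0.122
turn [ 0.00146423  0.00152789 -0.00152789] then shift [ 0.013 -0.012  0.02 ] norm 0.03
```

```bash
python3 -m handwheel '[0.6,0,0,0,0,0,0, 0.6,0,0,0,0,0,0, 0.6,0,0,0,0,0,0, 0.6,0,0,-0.3,0,0,0, 0.6,0,0,-0.5,0,0,0, 0.6,0,0,-0.5,0,0,0, 0.3,0,0,0,0,0,-0.105, 0.3,0,0,0,0,0,-0.105, 0.3,0,0,0,0,0,-0.105, 0.3,0,0,0,0,0,0]' ;  python3 plan.py .527 .4205 -.008 175.2
```

```text
time: 35.15
tcp_pos: [0.5196, 0.1698, 0.1539]
orientation: [0.042, 0.999, -0.0, -0.0]
force: [0.4, -0.2, -0.5]
opening: 0.702
grip_force: 0.0
t 35.15 pos [0.5196 0.1698 0.1539] yaw 175.2 q6 -1.22 open 0.702
turn [-6.36619772e-05 -5.72957795e-04 -1.90985932e-04] then shift [0.182 3.339 2.158] norm 3.98
```

```bash
python3 -m handwheel '[0.3,0.026,0.477,0,0,0,0, 0.3,0.026,0.477,0,0,0,0, 0.3,0.026,0.477,0,0,0,0, 0.3,0.026,0.477,0,0,0,0, 0.3,0.026,0.477,0,0,0,0, 0.3,0.026,0.477,0,0,0,0, 0.3,0.026,0.477,0,0,0,0, 0.3,0,0,0.4,0,0,0, 0.3,0,0,0.4,0,0,0, 0.3,0,0,0.4,0,0,0, 0.3,0,0,0.4,0,0,0, 0.3,0,0,0.2,0,0,0, 0.3,0,0,0,0,0,0]' ;  python3 plan.py .527 .4205 -.008 175.2;  python3 - <<'E'
from cub import *
s=shot("scene");cv2.imwrite("pics/s12.png",s);cube("scene",s,(217,322));cube("scene",s,(405,236))
E
```

```text
time: 36.78
tcp_pos: [0.5259, 0.4197, 0.0176]
orientation: [0.042, 0.999, -0.001, -0.001]
force: [0.4, 0.5, -0.8]
opening: 0.7
grip_force: 0.0
t 36.77 pos [0.5259 0.4197 0.0176] yaw 175.2 q6 -0.85 open 0.7
turn [-0.0013369  -0.00159155  0.00025465] then shift [-0.014  0.012  0.341] norm 0.34
scene brown 32.2 [222.56 323.99] [0.5164 0.4209] [0.5144 0.4227] [0.5123 0.4245]
scene dark 166 [217.2 323.6] (array([506. , 441.1]), array([37.3, 71.8]), 49.8) [209.3 314.2] [227.2 332.7]
scene brown 22.5 [407.56 237.51] [ 0.4052 -0.2047] [ 0.4034 -0.2014] [ 0.4016 -0.198 ]
scene dark 101 [403.5 236.9] (array([ 396.9, -170.5]), array([36.9, 84.2]), 28.1) [397.8 229.4] [411.3 243.6]
```

```bash
python3 -m handwheel '[0.3,-0.014,0.012,0.15,0,0,0, 0.3,0,0,0.1,0,0,0, 0.3,0,0,0.08,0,0,0, 0.3,0,0,0,0,0,0]'; python3 -m handwheel '[1,0,0,0,0,0,0, 1,0,0,0,0,0,0, 1,0,0,0,0,0,0, 1,0,0,0,0,0,0, 1,0,0,0,0,0,0, 1,0,0,0,0,0,0]' 50;python3 -m handwheel '[1,0,0,-0.2,0,0,0, 1,0,0,-0.4,0,0,0, 1,0,0,-0.4,0,0,0, 1,0,0,-0.4,0,0,0, 1,0,0,0,0,0,-0.086, 1,0,0,0,0,0,0, 1,0,0,0,0,0,0]';  python3 plan.py .4645 .1667 .1 182.9
```

```text
time: 37.33
tcp_pos: [0.5276, 0.4208, -0.0064]
orientation: [0.041, 0.999, -0.0, -0.001]
force: [0.2, 0.6, 0.6]
opening: 0.699
grip_force: 0.0
time: 38.08
tcp_pos: [0.5287, 0.4217, -0.0049]
orientation: [0.041, 0.999, 0.0, 0.0]
force: [0.0, 0.1, 4.6]
opening: 0.307
grip_force: 51.1
time: 38.95
tcp_pos: [0.5274, 0.4207, 0.0987]
orientation: [-0.026, 1.0, -0.001, -0.001]
force: [-0.1, -0.4, -0.5]
opening: 0.308
grip_force: 50.6
t 38.95 pos [0.5274 0.4207 0.0987] yaw -177.1 q6 -0.99 open 0.308
turn [-0.00070028 -0.00101859  0.00031831] then shift [ 1.009 -3.34  -0.018] norm 3.49
```

```bash
python3 -m handwheel '[1,0.126,-0.417,0,0,0,0, 1,0.126,-0.417,0,0,0,0, 1,0.126,-0.417,0,0,0,0, 1,0.126,-0.417,0,0,0,0, 1,0.126,-0.417,0,0,0,0, 1,0.126,-0.417,0,0,0,0, 1,0.126,-0.417,0,0,0,0, 1,0.126,-0.417,0,0,0,0, 1,0,0,0,0,0,0, 1,0,0,0,0,0,0]';  python3 plan.py .4645 .1667 .032 182.9
python3 - <<'E'
from cub import *
s=shot("scene");cv2.imwrite("pics/s13.png",s)
for a,c0,q in blobs(s,(316,248),10,10,lambda b:b[...,2]-b[...,0]>35,2): print("held brown",round(a),c0)
p=read_state()["tcp_pos"]; print(proj("scene",p+[-.014,-.0007,.018+.0065]),proj("scene",p+[-.009,-.0007,.018+.0065]))
E
```

```text
time: 40.2
tcp_pos: [0.466, 0.1677, 0.0993]
orientation: [-0.026, 1.0, 0.0, -0.0]
force: [0.3, 0.2, -0.9]
opening: 0.31
grip_force: 50.6
t 40.2 pos [0.466  0.1677 0.0993] yaw -177.0 q6 -1.33 open 0.31
turn [ 2.54647909e-04 -6.36619772e-05  7.63943727e-04] then shift [ 0.021 -0.012  0.897] norm 0.9
held brown 20 [315.8502176  248.80643939]
[315.44510727 248.54336575] [313.81454625 247.89409333]
```

```bash
python3 -m handwheel '[1,0.01,-0.012,0.25,0,0,0, 1,0,0,0.25,0,0,0, 1,0,0,0.25,0,0,0, 1,0,0,0.15,0,0,0, 1,0,0,0.08,0,0,0, 1,0,0,0,0,0,0]'; python3 -m handwheel '[1,0,0,0.04,0,0,0, 1,0,0,0.04,0,0,0, 1,0,0,0.04,0,0,0, 1,0,0,0,0,0,0]'
```

```text
time: 41.0
tcp_pos: [0.4652, 0.1667, 0.0257]
orientation: [-0.027, 1.0, -0.0, -0.0]
force: [0.3, -0.0, -0.9]
opening: 0.311
grip_force: 50.6
time: 41.5
tcp_pos: [0.4659, 0.1666, 0.017]
orientation: [-0.027, 1.0, 0.0, 0.001]
force: [1.4, 0.2, -1.9]
opening: 0.31
grip_force: 50.5
```

```bash
python3 -m handwheel '[1,0,0,0.04,0,0,0, 1,0,0,0.03,0,0,0, 1,0,0,0,0,0,0]'; python3 -m handwheel '[1,0,0,0.03,0,0,0, 1,0,0,0.02,0,0,0, 1,0,0,0,0,0,0]'
```

```text
time: 41.88
tcp_pos: [0.4659, 0.1666, 0.0117]
orientation: [-0.027, 1.0, 0.0, 0.001]
force: [2.0, 0.8, -0.5]
opening: 0.312
grip_force: 50.6
time: 42.25
tcp_pos: [0.4664, 0.1668, 0.0108]
orientation: [-0.027, 1.0, 0.0, 0.001]
force: [-3.3, -1.4, 19.0]
opening: 0.311
grip_force: 52.9
```

```bash
python3 -m handwheel '[0.5,0,0,-0.03,0,0,0, 0.5,0,0,0,0,0,0, 0.5,0,0,0,0,0,0, 0.5,0,0,-0.1,0,0,0, 0.5,0,0,-0.2,0,0,0, 0.5,0,0,-0.4,0,0,0, 0.5,0,0,-0.4,0,0,0, 0.5,0,0,-0.4,0,0,0, 0.6,0,0,0,0,0,0.1, 0.6,0,0,0,0,0,0.1, 0.6,0,0,0,0,0,0.1, 0.6,0,0,0,0,0,0.1, 0.6,0,0,0,0,0,0]' ;  python3 plan.py .5212 .1699 .056 146.9
```

```text
time: 43.88
tcp_pos: [0.4656, 0.1666, 0.1238]
orientation: [0.283, 0.959, 0.0, 0.001]
force: [-0.0, -0.4, 1.2]
opening: 0.4
grip_force: 0.0
t 43.88 pos [0.4656 0.1666 0.1238] yaw 147.1 q6 -0.7 open 0.4
turn [0.00063662 0.0005093  0.0026738 ] then shift [-0.597  0.442  0.903] norm 1.17
```

```bash
python3 -m handwheel '[0.6,-0.3,0.221,0,0,0,0, 0.6,-0.3,0.221,0,0,0,0.002, 0.6,0,0,0.25,0,0,0, 0.6,0,0,0.25,0,0,0, 0.6,0,0,0.2,0,0,0, 0.6,0,0,0.18,0,0,0, 0.6,0,0,0,0,0,0, 1,0,0,0,0,0,0, 1,0,0,0,0,0,0, 1,0,0,0,0,0,0, 1,0,0,0,0,0,0, 1,0,0,0,0,0,0, 1,0,0,0,0,0,-0.1, 1,0,0,0,0,0,-0.1, 1,0,0,0,0,0,-0.1, 1,0,0,0,0,0,-0.1]' 60; python3 -m handwheel '[1,0,0,0,0,0,-0.1, 1,0,0,0,0,0,-0.1, 1,0,0,0,0,0,-0.1, 1,0,0,0,0,0,-0.1, 1,0,0,0,0,0,0, 1,0,0,0,0,0,0]' ;  python3 plan.py .5212 .1699 .056 218.9
```

```text
time: 45.88
tcp_pos: [0.5216, 0.1703, 0.0574]
orientation: [-0.027, 1.0, 0.0, 0.001]
force: [-0.3, 1.0, 3.7]
opening: 0.118
grip_force: 59.9
time: 46.62
tcp_pos: [0.5216, 0.1704, 0.0574]
orientation: [-0.331, 0.944, 0.0, 0.001]
force: [-0.6, 2.3, 5.0]
opening: 0.126
grip_force: 59.6
t 46.62 pos [0.5216 0.1704 0.0574] yaw -141.3 q6 -1.98 open 0.126
turn [ 0.          0.00095493 -0.00241916] then shift [ 0.008 -0.002  0.018] norm 0.02
```

```bash
python3 -m handwheel '[0.6,0,0,0,0,0,0, 0.6,0,0,0,0,0,0, 0.6,0,0,0,0,0,0, 0.6,0,0,-0.3,0,0,0, 0.6,0,0,-0.5,0,0,0, 0.6,0,0,-0.5,0,0,0, 0.3,0,0,-0.5,0,0,0, 0.3,0,0,-0.5,0,0,0, 0.3,0,0,-0.5,0,0,0, 0.3,0,0,0,0,0,0.1, 0.3,0,0,0,0,0,0.1, 0.3,0,0,0,0,0,0.1, 0.3,0,0,0,0,0,0.1, 0.3,0,0,0,0,0,0.1, 0.3,0,0,0,0,0,0.1, 0.3,0,0,0,0,0,0.1, 0.3,0,0,0,0,0,0]';  python3 plan.py .4154 -.21 .265 156
python3 - <<'E'
from cub import *
t=shot("top");s=shot("scene");cv2.imwrite("pics/t14.png",t);cv2.imwrite("pics/s14.png",s)
for im in (cv2.imread("pics/t8.png"),t):
  for a,c0,q in blobs(im,(424,254),8,8,lambda b:(b.min(2)>125)&(b[...,0]>b[...,2]-2),8): print(round(a),c0,ray("top",*c0,.036))
  cube("top",im,(424,254))
cube("scene",s,(405,236))
E
```

```text
time: 48.75
tcp_pos: [0.5209, 0.1696, 0.2663]
orientation: [0.208, 0.978, -0.0, -0.0]
force: [0.5, 0.3, 0.1]
opening: 0.703
grip_force: 0.0
t 48.75 pos [0.5209 0.1696 0.2663] yaw 155.9 q6 -0.88 open 0.703
turn [-0.00031831 -0.00019099 -0.00070028] then shift [-0.774 -5.196  0.017] norm 5.25
31 [424.35568965 253.95444185] [ 0.41547449 -0.21018744  0.036     ]
top lens 23.8 [424.26 253.98] [ 0.4154 -0.2099  0.036 ]
top dark 38 [421.7 255.8] (array([ 413.4, -207.2]), array([29.6, 33.5]), 66.3) [417.4 248.6] [427.6 260.7]
30 [424.26136858 253.93914273] [ 0.41553157 -0.20989625  0.036     ]
top lens 22.7 [424.15 253.94] [ 0.4155 -0.2095  0.036 ]
top dark 46 [422.5 255.5] (array([ 413.2, -207.2]), array([30.4, 33.6]), 64.7) [417.4 248.6] [429.6 260.7]
scene brown 21.9 [407.57 237.5 ] [ 0.4052 -0.2048] [ 0.4034 -0.2015] [ 0.4017 -0.1981]
scene dark 140 [404.6 237. ] (array([ 397., -171.]), array([37.3, 86.2]), 28.1) [397.8 229.2] [411.3 243.7]
```

```bash
python3 -m handwheel '[0.3,-0.077,-0.518,0,0,0,0, 0.3,-0.077,-0.518,0,0,0,0, 0.3,-0.077,-0.518,0,0,0,0, 0.3,-0.077,-0.518,0,0,0,0, 0.3,-0.077,-0.518,0,0,0,0, 0.3,-0.077,-0.518,0,0,0,0, 0.3,-0.077,-0.518,0,0,0,0, 0.3,-0.077,-0.518,0,0,0,0, 0.3,-0.077,-0.518,0,0,0,0, 0.3,-0.077,-0.518,0,0,0,0, 0.3,0,0,0,0,0,0, 0.3,0,0,0,0,0,0]';  python3 plan.py .4158 -.2085 -.008 156
python3 - <<'E'
from h import *
s=shot("scene");t=shot("top");cv2.imwrite("pics/s15.png",s);cv2.imwrite("pics/t15.png",t)
cv2.imwrite("pics/v15.png",np.hstack([tile(s,395,215,35,40,6),tile(t,300,238,30,40,6)]))
E
```

```text
time: 50.35
tcp_pos: [0.4149, -0.208, 0.2666]
orientation: [0.209, 0.978, 0.0, -0.0]
force: [-0.2, -0.9, -0.5]
opening: 0.699
grip_force: 0.0
t 50.35 pos [ 0.4149 -0.208   0.2666] yaw 155.9 q6 -1.67 open 0.699
turn [ 0.00038197 -0.00012732 -0.00127324] then shift [-1.400e-02 -1.000e-03  3.661e+00] norm 3.66
```

View pics/v15.png

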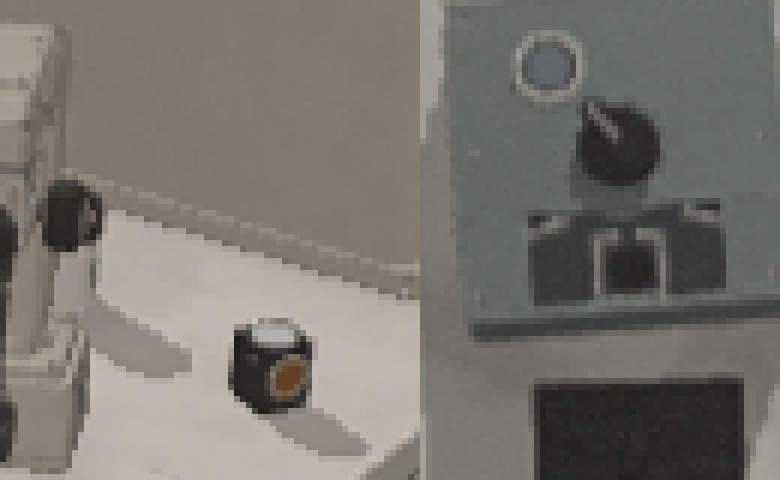

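```bash
python3 -m handwheel '[0.4,-0.014,0,0.4,0,0,0, 0.4,0,0,0.4,0,0,0, 0.4,0,0,0.4,0,0,0, 0.4,0,0,0.3,0,0,0, 0.4,0,0,0.3,0,0,0, 0.4,0,0,0.2,0,0,0]'; python3 -m handwheel '[0.4,0,0,0.3,0,0,0, 0.4,0,0,0.3,0,0,0, 0.4,0,0,0.3,0,0,0, 0.4,0,0,0.3,0,0,0, 0.4,0,0,0,0,0,0]';  python3 plan.py .4158 -.2085 -.008 156
```

```text
time: 51.2
tcp_pos: [0.4157, -0.2075, 0.1155]
orientation: [0.208, 0.978, 0.0, -0.001]
force: [1.1, 0.3, -0.6]
opening: 0.601
grip_force: 0.0
time: 51.82
tcp_pos: [0.4145, -0.2074, 0.0252]
orientation: [0.209, 0.978, 0.001, -0.002]
force: [-0.1, -0.3, 0.0]
opening: 0.602
grip_force: 0.0
t 51.83 pos [ 0.4145 -0.2074  0.0252] yaw 155.9 q6 -1.67 open 0.602
turn [ 0.00025465 -0.00241916 -0.00076394] then shift [-0.021 -0.007  0.443] norm 0.44
```

```bash
python3 -m handwheel '[0.4,-0.015,-0.007,0.15,0,0,0, 0.4,0,0,0.15,0,0,0, 0.4,0,0,0.1,0,0,0, 0.4,0,0,0.04,0,0,0, 0.4,0,0,0,0,0,0]'; python3 -m handwheel '[1,0,0,0,0,0,0, 1,0,0,0,0,0,0, 1,0,0,0,0,0,0, 1,0,0,0,0,0,0, 1,0,0,0,0,0,0, 1,0,0,0,0,0,0]' 50; python3 -m handwheel '[1,0,0,-0.2,0,0,0, 1,0,0,-0.4,0,0,0, 1,0,0,-0.4,0,0,0, 1,0,0,-0.4,0,0,0, 1,0,0,-0.4,0,0,0, 1,0,0,-0.4,0,0,0, 1,0,0,-0.4,0,0,0, 1,0,0,-0.4,0,0,0, 1,0,0,-0.5,0,0,0, 1,0,0,0,0,0,-0.1, 1,0,0,0,0,0,-0.1, 1,0,0,0,0,0,-0.1, 1,0,0,0,0,0,0]'; python3 plan.py .4645 .1667 .265 182.9
```

```text
time: 52.45
tcp_pos: [0.4165, -0.2097, -0.0065]
orientation: [0.209, 0.978, 0.0, -0.0]
force: [0.3, 0.7, 1.0]
opening: 0.602
grip_force: 0.0
time: 53.2
tcp_pos: [0.4172, -0.2099, -0.0058]
orientation: [0.209, 0.978, -0.0, 0.0]
force: [0.2, 0.7, 6.2]
opening: 0.311
grip_force: 50.2
time: 54.82
tcp_pos: [0.4162, -0.2096, 0.2563]
orientation: [-0.024, 1.0, -0.0, -0.0]
force: [-0.2, -0.5, -0.4]
opening: 0.304
grip_force: 49.4
t 54.83 pos [ 0.4162 -0.2096  0.2563] yaw -177.2 q6 -2.14 open 0.304
turn [-0.         -0.00019099 -0.00146423] then shift [-0.896  4.978 -0.116] norm 5.06
```

```bash
python3 -m handwheel '[1,-0.09,0.498,0,0,0,0, 1,-0.09,0.498,0,0,0,0, 1,-0.09,0.498,0,0,0,0, 1,-0.09,0.498,0,0,0,0, 1,-0.09,0.498,0,0,0,0, 1,-0.09,0.498,0,0,0,0, 1,-0.09,0.498,0,0,0,0, 1,-0.09,0.498,0,0,0,0, 1,-0.09,0.498,0,0,0,0, 1,-0.09,0.498,0,0,0,0, 1,0,0,0,0,0,0, 1,0,0,0.4,0,0,0, 1,0,0,0.4,0,0,0, 1,0,0,0.4,0,0,0, 1,0,0,0.4,0,0,0, 1,0,0,0.4,0,0,0, 1,0,0,0.1,0,0,0, 1,0,0,0,0,0,0, 1,0,0,0,0,0,0]';  python3 plan.py .4645 .1667 .025 182.9
python3 - <<'E'
from cub import *
s=shot("scene");cv2.imwrite("pics/s16.png",s)
for a,c0,q in blobs(s,(316,248),10,10,lambda b:b[...,2]-b[...,0]>35,2): print("held brown",round(a),c0)
p=read_state()["tcp_pos"]; print(proj("scene",p+[-.014,-.0007,.018+.007]),proj("scene",p+[-.009,-.0007,.018+.007]))
E
```

```text
time: 57.2
tcp_pos: [0.4667, 0.1668, 0.1003]
orientation: [-0.025, 1.0, 0.0, 0.001]
force: [-0.3, -0.4, -0.2]
opening: 0.308
grip_force: 49.6
t 57.2 pos [0.4667 0.1668 0.1003] yaw -177.2 q6 -1.33 open 0.308
turn [ 0.00031831  0.00165521 -0.00076394] then shift [ 0.029 -0.     1.004] norm 1.0
held brown 19 [316.4082026  248.28953808]
[315.54358078 247.76818378] [313.91320861 247.12047915]
```

```bash
python3 -m handwheel '[1,0,0,0.25,0,0,0, 1,0,0,0.25,0,0,0, 1,0,0,0.25,0,0,0, 1,0,0,0.15,0,0,0, 1,0,0,0.09,0,0,0, 1,0,0,0,0,0,0]'; python3 -m handwheel '[1,0,0,0.04,0,0,0, 1,0,0,0.04,0,0,0, 1,0,0,0.04,0,0,0, 1,0,0,0,0,0,0]'
```

```text
time: 58.0
tcp_pos: [0.4657, 0.1668, 0.0246]
orientation: [-0.025, 1.0, 0.0, 0.0]
force: [0.2, -0.9, -0.5]
opening: 0.308
grip_force: 49.6
time: 58.5
tcp_pos: [0.4677, 0.1672, 0.0163]
orientation: [-0.025, 1.0, 0.0, 0.002]
force: [6.6, 1.0, -0.1]
opening: 0.311
grip_force: 49.7
```

```bash
python3 -m handwheel '[1,-0.02,0,0.03,0,0,0, 1,0,0,0.03,0,0,0, 1,0,0,0,0,0,0]'; python3 -m handwheel '[1,0,0,0.03,0,0,0, 1,0,0,0.02,0,0,0, 1,0,0,0,0,0,0]'
```

```text
time: 58.88
tcp_pos: [0.4679, 0.167, 0.0111]
orientation: [-0.025, 1.0, 0.0, 0.001]
force: [4.9, -0.2, 1.6]
opening: 0.308
grip_force: 49.7
time: 59.25
tcp_pos: [0.4684, 0.1672, 0.0099]
orientation: [-0.025, 1.0, 0.0, 0.001]
force: [-0.6, -1.8, 20.0]
opening: 0.306
grip_force: 51.8
```

```bash
python3 -m handwheel '[0.5,0,0,-0.03,0,0,0, 0.5,0,0,0,0,0,0, 0.5,0,0,0,0,0,0, 0.5,0,0,-0.1,0,0,0, 0.5,0,0,-0.2,0,0,0, 0.5,0,0,-0.4,0,0,0, 0.5,0,0,-0.4,0,0,0, 0.6,0,0,-0.4,0,0,0.031, 0.6,0.4,0,0,0,0,0, 0.6,0.4,0,0,0,0,0, 0.6,0.4,0,0,0,0,0, 0.6,0,0,0,0,0,0]' ;  python3 plan.py .378 .1654 -.0135 180
```

```text
time: 60.75
tcp_pos: [0.3755, 0.1666, 0.1226]
orientation: [-0.001, 1.0, 0.0, 0.0]
force: [-0.1, 0.7, 0.2]
opening: 0.401
grip_force: 0.0
t 60.75 pos [0.3755 0.1666 0.1226] yaw -179.9 q6 -1.22 open 0.401
turn [0.00019099 0.00038197 0.00146423] then shift [-0.034 -0.016  1.815] norm 1.82
```

```bash
python3 -m handwheel '[0.6,-0.034,-0.016,0.4,0,0,0, 0.6,0,0,0.4,0,0,0, 0.6,0,0,0.4,0,0,0, 0.6,0,0,0.3,0,0,0, 0.6,0,0,0.2,0,0,0, 0.6,0,0,0.08,0,0,0, 0.6,0,0,0.03,0,0,0, 0.6,0,0,0,0,0,0]'; python3 -m handwheel '[1,0,0,0,0,0,0, 1,0,0,0,0,0,0, 1,0,0,0,0,0,0, 1,0,0,0,0,0,0, 1,0,0,0,0,0,0]' 70;  python3 - <<'E'
from h import *
s=shot("scene");cv2.imwrite("pics/s17.png",s)
t=shot("top");cv2.imwrite("pics/t17.png",t)
cv2.imwrite("pics/v17.png",np.hstack([tile(s,318,265,44,44,6),tile(t,300,225,22,44,6)]))
E
```

```text
time: 61.75
tcp_pos: [0.3802, 0.1657, -0.0132]
orientation: [-0.001, 1.0, 0.0, 0.001]
force: [0.1, 0.3, 0.2]
opening: 0.399
grip_force: 0.0
time: 62.38
tcp_pos: [0.3802, 0.1658, -0.0129]
orientation: [-0.001, 1.0, 0.0, 0.001]
force: [-1.8, 0.1, 5.8]
opening: 0.105
grip_force: 68.7
```

View pics/v17.png

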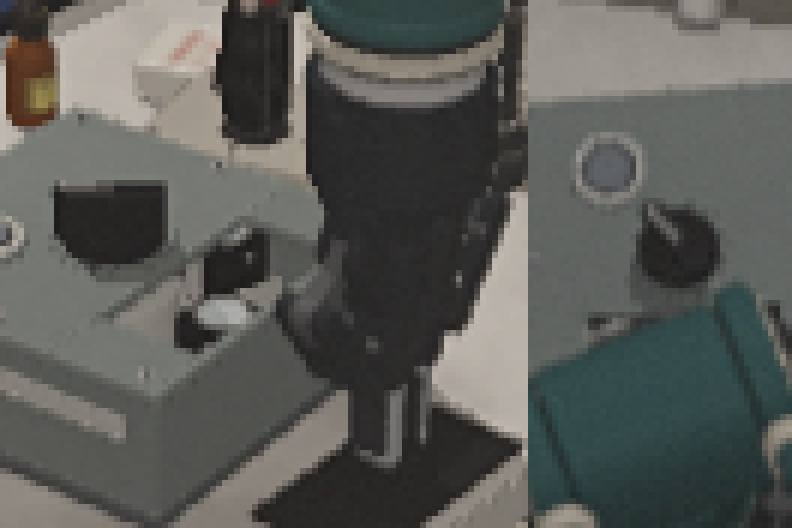

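```bash
python3 -m handwheel '[1,0,0,-0.1,0,0,0, 1,0,0,-0.3,0,0,0, 1,0,0,-0.4,0,0,0, 1,0,0,-0.4,0,0,0, 1,0,0,-0.3,0,0,0, 1,0,0,0,0,0,-0.032, 1,-0.4,0,0,0,0,0, 1,-0.4,0,0,0,0,0, 1,-0.37,0,0,0,0,0, 1,0,0,0,0,0,0, 1,0,0,0,0,0,0]'; python3 plan.py .467 .1658 .062 182.9
```

```text
time: 63.85
tcp_pos: [0.4659, 0.1697, 0.0983]
orientation: [-0.026, 1.0, -0.0, -0.001]
force: [-0.4, 0.6, -0.9]
opening: 0.107
grip_force: 68.6
t 63.85 pos [0.4659 0.1697 0.0983] yaw -177.1 q6 -1.32 open 0.107
turn [-0.00019099 -0.00114592  0.0005093 ] then shift [-0.012 -0.053  0.484] norm 0.49
```

```bash
python3 -m handwheel '[1,-0.012,-0.053,0,0,0,0, 1,0,0,0.2,0,0,0, 1,0,0,0.2,0,0,0, 1,0,0,0.06,0,0,0, 1,0,0,0,0,0,0]'; python3 -m handwheel '[1,0,0,0.05,0,0,0, 1,0,0,0.04,0,0,0, 1,0,0,0,0,0,0]';python3 -m handwheel '[1,0,0,0.04,0,0,0, 1,0,0,0.02,0,0,0, 1,0,0,0,0,0,0]'
```

```text
time: 64.47
tcp_pos: [0.4674, 0.1659, 0.0632]
orientation: [-0.026, 1.0, -0.0, -0.001]
force: [-0.1, 0.5, -1.6]
opening: 0.108
grip_force: 68.6
time: 64.85
tcp_pos: [0.4681, 0.1661, 0.0573]
orientation: [-0.026, 1.0, -0.0, -0.0]
force: [-0.1, 0.1, -1.0]
opening: 0.109
grip_force: 68.6
time: 65.22
tcp_pos: [0.468, 0.166, 0.0527]
orientation: [-0.026, 1.0, -0.0, -0.0]
force: [0.4, 0.2, -1.3]
opening: 0.107
grip_force: 68.6
```

```bash
python3 -m handwheel '[1,0.01,0,0.02,0,0,0, 1,0,0,0.02,0,0,0, 1,0,0,0,0,0,0]';python3 -m handwheel '[1,0,0,0.02,0,0,0, 1,0,0,0.01,0,0,0, 1,0,0,0,0,0,0]'
```

```text
time: 65.6
tcp_pos: [0.4674, 0.166, 0.0501]
orientation: [-0.026, 1.0, -0.0, -0.0]
force: [-1.7, 0.8, 1.6]
opening: 0.106
grip_force: 68.9
time: 65.97
tcp_pos: [0.4674, 0.1661, 0.05]
orientation: [-0.026, 1.0, -0.0, -0.0]
force: [-7.9, -3.1, 17.5]
opening: 0.107
grip_force: 70.8
```

```bash
python3 -m handwheel '[1,0,0,-0.03,0,0,0, 0.7,0,0,0,0,0,0, 0.7,0,0,0,0,0,0, 0.7,0,0,0,0,0,0, 0.7,0,0,-0.2,0,0,0, 0.7,0,0,-0.4,0,0,0, 0.7,0,0,-0.4,0,0,0, 0.7,0,0,-0.4,0,0,0, 0.7,0,0.5,0,0,0,0, 0.7,0,0.5,0,0,0,0, 0.7,0,0.5,0,0,0,0, 0.7,0,0.5,0,0,0,0, 0.7,0.2,0.5,0,0,0,0, 0.7,0.2,0.5,0,0,0,0, 0.7,0.2,0.3,0,0,0,0, 0.7,0,0,0,0,0,0, 0.7,0,0,0,0,0,0]'; python3 - <<'E'
from cub import *
t=shot("top");s=shot("scene");cv2.imwrite("pics/t18.png",t);cv2.imwrite("pics/s18.png",s)
s0=cv2.imread("pics/scene0.png");t0=cv2.imread("pics/top0.png")
for n,im in(("top",t0),("top",t),("scene",s0),("scene",s)):
    for a,c0,q in blobs(im,(304,239) if n=="top" else (320,266),25,12 if n=="top" else 22,lambda b:b.max(2)<55,100): print(n,"cap",round(a),c0.round(2),rect(n,q,.070))
for a,c0,q in blobs(t,(303,218),9,9,lambda b:b.min(2)>115,1): print("line",round(a,1),rect("top",q,.092))
d=np.abs(s.astype(int)-s0).max(2); x=cv2.connectedComponentsWithStats((cv2.medianBlur((d>25).astype(np.uint8),3)))
print([list(r) for r in x[2][1:] if r[4]>6])
E
```

```text
time: 68.1
tcp_pos: [0.4101, 0.4106, 0.1555]
orientation: [-0.026, 1.0, -0.0, 0.0]
force: [-0.9, -0.2, -0.4]
opening: 0.298
grip_force: 0.0
top cap 617 [303.95 239.86] (array([465.5, 163.9]), array([ 58.6, 110. ]), 2.9)
top cap 614 [304.19 239.32] (array([467.2, 163.2]), array([ 57.8, 110. ]), 2.3)
scene cap 513 [310.89 267.19] (array([465.3, 172.4]), array([ 62.7, 111.9]), 3.3)
scene cap 519 [310.84 266.79] (array([466.6, 171.3]), array([ 63.8, 112.8]), 3.0)
line 6.8 (array([551.8, 187.3]), array([ 6.1, 19.4]), 61.5)
[[np.int32(172), np.int32(0), np.int32(234), np.int32(330), np.int32(19901)], [np.int32(368), np.int32(0), np.int32(272), np.int32(311), np.int32(10750)], [np.int32(372), np.int32(85), np.int32(5), np.int32(3), np.int32(9)], [np.int32(499), np.int32(198), np.int32(8), np.int32(7), np.int32(19)], [np.int32(488), np.int32(206), np.int32(14), np.int32(38), np.int32(252)], [np.int32(546), np.int32(213), np.int32(19), np.int32(5), np.int32(81)], [np.int32(521), np.int32(223), np.int32(53), np.int32(28), np.int32(711)], [np.int32(398), np.int32(229), np.int32(23), np.int32(22), np.int32(244)], [np.int32(283), np.int32(250), np.int32(10), np.int32(10), np.int32(36)], [np.int32(296), np.int32(251), np.int32(6), np.int32(4), np.int32(17)], [np.int32(289), np.int32(266), np.int32(7), np.int32(3), np.int32(12)], [np.int32(273), np.int32(315), np.int32(27), np.int32(34), np.int32(485)], [np.int32(214), np.int32(324), np.int32(4), np.int32(2), np.int32(7)], [np.int32(207), np.int32(327), np.int32(28), np.int32(33), np.int32(502)]]
```

```bash
python3 -c "
from station import *
print(hand_in())"
```

```text
the job is handed in; nothing more can be done
None
```

The job is handed in, but no verdict came back: by force readings and camera checks, all three cubes found on the bench are home in sockets of their own, the knob's line points at the light-path flange, and the cap is back on the port, within about 2 mm of where it started.

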